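# Lock the tier plate, snap in the cake posts and pull-test each one

## Task

Get the cake-tier plate ready: first, before any post goes near the plate, lock the plate by pushing its middle knob down and turning it clockwise to its stop so that it stays down. Then push every tier post on the counter fully home into a socket of its own, any socket, until it snaps in, and tug each post straight up until the tell-tale pin beside its socket stands about 9 mm up (a pull of roughly 14 N; under 5 mm does not count, and never as much as 14 mm), then let it settle back and leave all posts upright in their sockets. Leave the bowl, canister and mug where they are.

Things in the scene. Friction and masses are not known exactly. Their poses are not given: they have to be found in the camera images.
- plate_center (a point): Middle of the top face of the square white tier plate (270 x 270 x 12 mm, top face 60 mm above the counter), level on a fixed aluminium stand. z up, x and y along the plate's sides. It carries four round steel socket sleeves, 72 mm either way from its middle in x and y, and a black lock knob in its middle.
- knob_grip (a point): Middle of the lock knob's black bar grip: 42 mm long along this point's own x, 15 mm thick along its y, 32 mm tall, half-way up; 48 mm above the plate top while the knob is up. Below the bar is a round flange, 42 mm diameter. To lock: pinch the bar, push it straight down about 8 mm, keep it down and turn it clockwise seen from above to its stop, let go.
- press (a joint): How far the lock knob is pushed down, m: 0 up (unlocked), 0.009 bottom. Its spring pushes back with 4 N at 0 and 8.5 N at the bottom. When it is locked and let go its lugs hold it down at about 0.005.
- turn (a joint): How far the lock knob is turned clockwise seen from above, rad: 0 unlocked, 1.35 at the stop (locked). While the knob is up its lugs block the turn.
- socket0 (a point): Centre of the mouth of a socket sleeve: inner diameter 53 mm, outer 61 mm, mouth 6 mm above the plate top, flat floor 34 mm below the mouth, z up. Two spring catches in it snap over a post's foot as it is pushed home (some 5 to 10 N over the last 20 mm) and do not let go again.
- socket1 (a point): Mouth of another socket sleeve, as socket0. All sleeves ride on springs: pulled up by a latched post (after about 1.5 mm of play in the catches) a sleeve starts to rise at about 6 N and has risen 8 mm at about 13 N (0.9 N per mm; hard stop at 18 mm). Let go, it sinks back.
- socket2 (a point): Mouth of another socket sleeve, as socket0 and socket1.
- socket3 (a point): Mouth of another socket sleeve, as socket0 and socket1.
- pin0 (a joint): Tell-tale of socket0: a dark steel pin, 10 mm diameter, 43 mm from the socket's middle towards the plate's edge, top 2 mm above the plate at the start. The rising sleeve lifts it one for one and it stays up where it was lifted to: value = highest rise of the sleeve so far, m (0 at the start).
- pin1 (a joint): Tell-tale pin of socket1, as pin0.
- pin2 (a joint): Tell-tale pin of socket2, as pin0.
- pin3 (a joint): Tell-tale pin of socket3, as pin0.
- post0_mid (a point): Centre, half-way up, of a loose round tier post standing on its foot, 120 mm tall, z towards its head. Aluminium foot 50 mm diameter, 40 mm tall, grooved, chamfered to 42 mm at the bottom; white stem 22 mm diameter from 40 to 106 mm up; white head 32 mm diameter to the top. About 0.2 kg. May be absent.
- post1_mid (a point): Another tier post, identical to post0_mid, may be absent. Home in a socket, a post's underside is on the sleeve's floor, so this point is 26 mm above the mouth; not yet latched it stands 2 to 20 mm higher.
- post2_mid (a point): Another tier post, identical to post0_mid; may be absent.
- post3_mid (a point): Another tier post, identical to post0_mid; may be absent.
- bowl: White mixing bowl, bystander, 150 mm across, 75 mm tall; origin at its underside.
- canister: Glass canister with steel cap, bystander, 76 mm diameter, 110 mm tall; origin at its underside.
- mug: Blue mug, bystander, 80 mm diameter, 90 mm tall; origin at its underside.
Things that resemble listed ones, but are neither listed nor needed, are in the scene too. Leave any yellow look-alike of the part that bears post2_mid alone.

How it is judged:
By the outcome, as a careful person would: the job done as asked, in the order asked, and still so for the second after the job is handed in, with the robot touching nothing.
Of post0, post1, post2, post3 only 3 to 4 are there at a start; the rules pass over those that are not, and their reading is None.
At some moment in a run one of post0, post1, post2, post3 may be knocked a few centimetres aside while the robot is not near it.
Once in a run the grip may slacken for a moment while it holds something.
It also fails if it takes over 210 s, if anything falls off the work surface, if the arm or the gripper's body presses on something with over 40 N, if the wrist force passes 120 N, or if a joint passes its speed limit or range.

## Robot

A 6-joint arm with a two-finger parallel gripper is mounted at the origin on the work surface. World frame = base frame: x ahead of the robot, y to its left, z up, the work surface at z = 0. Lengths are in m, angles in degrees, forces in N, time in s.
With the tool pointing down it reaches from about 0.375 to 0.9 m from the base axis. Payload 3.1 kg.
Tool frame: the origin (TCP) lies on the centre line of the jaws, within the pads' length; the fingertips stand 25 mm ahead of it and the grasp point (between the pads) lies 6 mm ahead of it; z points along the fingers, y is the line along which they close (so a half turn about z gives the same grasp; the last joint's range is limited). The gripper opens to 87 mm and grips with 3 to 60 N. Pads are 19 mm wide; open, the fingers measure 117 mm over their backs; the gripper's body (75 mm by 190 mm) begins 51 mm behind the grasp point.
Start: joints at [60.59, 30.224, 82.088, -0, 67.689, -10.227], TCP at [0.205, 0.59, 0.248] pointing down, gripper open.
Joint ranges: [-176.69, 176.69], [-43.24, 126.21], [12.49, 139.97], [-82, 262], [0, 151.66], [-163.58, 163.58]. Speed limits (degrees/s): [159.86, 159.86, 180, 180, 180, 180].

## Interface

Orientations are given as a 3x3 rotation matrix whose columns are the frame's x, y, z axes.
In Python, from rig import bot, cams, models gives the robot as it stands. The module is installed in compiled form; this text tells all that it offers.
- The arm moves only by the shell command python3 -m handwheel 'ROWS' [OPENING]. ROWS is JSON, a list of rows, each a list of 6 numbers: the shift along the world's x, y, z each as a share of 1 m, from -1 to 1, then the turn, a rotation vector about the world's x, y, z each as a share of 2 rad, from -1 to 1. In form: [[dx, dy, dz, wx, wy, wz], ...]. A call has exactly 8 rows; each row is the pose to reach, as a shift and turn from the pose commanded when the call began; what a row does not reach only later rows make up. A row lasts 1/12 s, in which the tool goes at most 41.7 mm and 7.16 degrees, less where a joint would pass 70% of its speed; a pose out of reach is approached as far as the arm can. A call with a number of a shift or a turn outside -1 to 1 is refused whole. A call with a gripper value outside its range is refused whole. OPENING is the opening, from -1 (shut) to 1 (fully open), so that 0 is half open, set as the call begins (- or left out, the last holds). The fingers move at their own pace and stop on an object; the grip force is fixed at half the most. Time passes only in rows, so rows that repeat a pose let the fingers close, or fill a call up. It gives the time, the measured TCP pose, the force, the opening and the grip force at its end, in the units of the state.
- bot.read_state(): the state, without advancing time (a new reading comes with each control period).
- cams.capture(name): name is "scene" or "top" or "wrist"; returns (picture, depth): 420x560x3 uint8, blue, green, red; 420x560 float32, m along the optical axis (not along the pixel's ray), 0 where there is no reading.
- cams.calibration(name): a dict with "mtx" (3x3 intrinsics, pixels), "R" (3x3) and "t" (3): a world point X has camera coordinates R X + t; the wrist camera has in their place "tool_from_camera" (4x4, takes a point from camera to tool coordinates, whose origin is the TCP and whose axes are the flange's). Camera axes: x right, y down, z forward; pixel columns grow to the right and rows downward; lengths in m; the calibration is good to about 2 mm. The wrist camera is an equidistant fisheye: a pixel r from the principal point sees the ray r / f radians off the axis. A picture is of the moment at which its call begins: read the wrist's pose just before it. calibration takes no time and is no camera call.
- bot.hand_in(): hands the job in; it is judged then, once.
Trained networks look in the newest picture that a camera, given by its name, has taken for a name from the list of things; names that differ only in an ending like _2 or _b are one class to them, and where a whole thing is asked for, a point or a joint stands for the part that bears it (a point fixed in the world has none). Each returns a list of dicts, best first, with "conf" (0 to 1); they miss things now and then, are a little off and sometimes report something else, mostly with a low value. They report only what shows in the picture. A call takes as long as a camera call. They do not tell look-alikes from the thing itself.
- models.spot_in(query, camera): "position" ([column, row] in pixels, amid what is visible of it).
- models.tip_of(query, camera): "position" ([column, row] in pixels: a listed point, or the origin of a listed thing).
The state is a dict: "time_s": time; "joint_positions": joint angles; "qvel": joint speeds; "tau": joint torques, N m; "position": TCP position; "tcp_rot": TCP orientation; "force": force on the tool from outside, world axes, zero at the start; "moment": the same for the moment, N m; "opening": opening from 0.0 (shut) to 1.0 (fully open); "grasp_force": force on a finger pad.
Only numpy, scipy, OpenCV 4.12 (cv2) and the standard library are available. Lean on these libraries where they do the work, as an engineer would, in place of code of your own. Each camera call takes 0.05 s, during which the arm holds its last target. There are 200 camera calls.

## Working session

There is one attempt and no reset: what is moved stays moved. The work goes in short steps, Python scripts to look and compute and a shell command to move; the robot and the scene stay as the last step left them, time stands still between calls to the robot, and variables do not carry over. Pictures are saved under pics/ and viewed, at most 14 in all, crops included, and the job is handed in when it is done.

```bash
mkdir -p pics
python3 - <<'E'
from rig import bot,cams,models
import cv2,numpy as np
s=bot.read_state();print(s['time_s'],s['position'],np.round(s['tcp_rot'],3).tolist(),s['opening'],s['force'])
for n in('top','scene'):
    im,d=cams.capture(n);cv2.imwrite(f'pics/{n}0.png',im);np.save(f'pics/{n}0.npy',d)
    c=cams.calibration(n);print(n,c['mtx'].tolist(),c['R'].round(4).tolist(),c['t'].tolist())
    for q in('post0_mid','knob_grip','plate_center','socket0'):
        print(q,[(np.round(r['position']).tolist(),round(r['conf'],2)) for r in models.tip_of(q,n)])
print(cams.calibration('wrist'))
E
```

```text
0.0 [0.20498706 0.58970966 0.24658717] [[-0.944, 0.329, -0.001], [0.329, 0.944, -0.002], [0.0, -0.002, -1.0]] 0.9987786065098891 [-0.18387529 -0.27208009 -0.07976037]
top [[384.80138513075826, 0.0, 275.33763822571126], [0.0, 384.80138513075826, 210.40780962616773], [0.0, 0.0, 1.0]] [[0.0246, -0.9995, 0.0191], [-0.9883, -0.0272, -0.1503], [0.1508, -0.0152, -0.9885]] [-0.036002374395721, 0.5481985566008083, 1.0384193280418406]
post0_mid [([172.0, 254.0], 0.53)]
knob_grip [([315.0, 200.0], 0.77)]
plate_center [([308.0, 201.0], 0.85), ([172.0, 254.0], 0.16)]
socket0 [([303.0, 167.0], 0.95), ([346.0, 192.0], 0.93), ([278.0, 210.0], 0.75), ([319.0, 241.0], 0.7)]
scene [[393.2552057155919, 0.0, 287.59562004027134], [0.0, 393.2552057155919, 203.0729471631131], [0.0, 0.0, 1.0]] [[-0.321, 0.9471, 0.0043], [0.5694, 0.1966, -0.7982], [-0.7568, -0.2538, -0.6023]] [0.1687657585548817, -0.24367974449791263, 1.5857464060295472]
post0_mid [([383.0, 200.0], 0.97)]
knob_grip [([243.0, 194.0], 0.58)]
plate_center [([245.0, 205.0], 0.6), ([209.0, 203.0], 0.42)]
socket0 [([280.0, 208.0], 0.75), ([240.0, 227.0], 0.71), ([250.0, 185.0], 0.63), ([210.0, 204.0], 0.56)]
{'mtx': array([[325.1922621 ,   0.        , 274.86820259],
       [  0.        , 325.1922621 , 207.02759842],
       [  0.        ,   0.        ,   1.        ]]), 'tool_from_camera': array([[-1.02236358e-04, -9.59222443e-01, -2.82652251e-01,
         7.94371819e-02],
       [ 9.99999791e-01,  8.21658006e-05, -6.40545460e-04,
        -6.49684877e-05],
       [ 6.37649929e-04, -2.82652258e-01,  9.59222234e-01,
        -1.38483137e-01],
       [ 0.00000000e+00,  0.00000000e+00,  0.00000000e+00,
         1.00000000e+00]])}
```

View pics/top0.png

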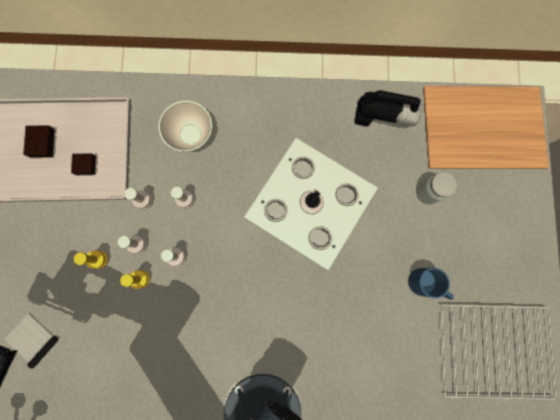

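View pics/scene0.png

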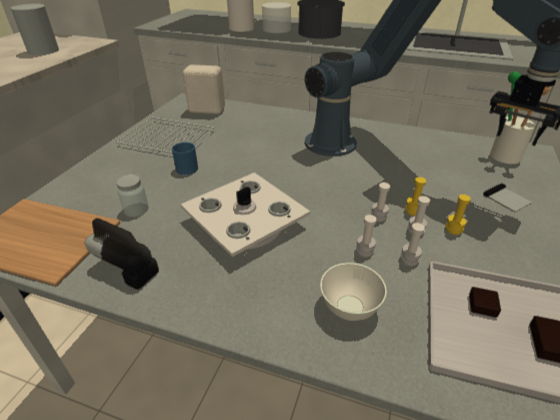

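Top view shows four white posts with heads at about (131,194), (178,192), (125,242), (168,256). Look-alikes are two yellow posts at (82,259) and (128,281), which I leave alone. The plate is centred at (312,202), with the black knob in its middle. Next I measure these and check with crops.

```bash
cat > h.py <<'E'
from rig import bot,cams,models
import cv2,numpy as np
def ray(n,px):
    c=cams.calibration(n);d=np.linalg.inv(c['mtx'])@[px[0],px[1],1.]
    return -c['R'].T@c['t'],c['R'].T@d
def onz(n,px,z):
    o,d=ray(n,px);return o+d*(z-o[2])/d[2]
def cloud(n,dep):
    c=cams.calibration(n);K=c['mtx'];v,u=np.mgrid[0:420,0:560]
    P=np.stack([(u-K[0,2])/K[0,0]*dep,(v-K[1,2])/K[1,1]*dep,dep],-1)
    return (P-c['t'])@c['R']
def wcloud(dep,s):
    c=cams.calibration('wrist');K=c['mtx'];v,u=np.mgrid[0:420,0:560]
    a=(u-K[0,2])/K[0,0];b=(v-K[1,2])/K[0,0];r=np.hypot(a,b)+1e-9
    k=np.tan(np.minimum(r,1.5))/r
    P=np.stack([a*k*dep,b*k*dep,dep],-1)
    T=c['tool_from_camera'];P=P@T[:3,:3].T+T[:3,3]
    return P@np.array(s['tcp_rot']).T+s['position']
def heads(W,im,lo=.112,hi=.128,minpx=15):
    m=((W[...,2]>lo)&(W[...,2]<hi)).astype(np.uint8)
    n,l,st,ce=cv2.connectedComponentsWithStats(m)
    out=[]
    for i in range(1,n):
        if st[i,4]>=minpx: out.append((ce[i].round().tolist(),int(st[i,4]),np.median(W[l==i],0).round(4).tolist(),im[l==i].mean(0).round().tolist()))
    return out
E
python3 - <<'E'
from h import *
im=cv2.imread('pics/top0.png');W=cloud('top',np.load('pics/top0.npy'))
for r in heads(W,im):print(r)
for p in [(303,167),(346,192),(276,210),(319,237)]:print('sock',onz('top',p,.066).round(4))
for p in [(296,138),(378,187),(328,270),(245,216)]:print('corner',onz('top',p,.06).round(4))
m=(W[...,2]>.1)&(W[...,2]<.14);v,u=np.where(m);k=(u>290)&(u<335)&(v>180)&(v<220)
print('knob',W[v[k],u[k]].mean(0),k.sum())
S=cloud('scene',np.load('pics/scene0.npy'));si=cv2.imread('pics/scene0.png')
for r in heads(S,si):print('S',r)
a=cv2.resize(im[140:290,70:220],(400,400),interpolation=3);b=cv2.resize(im[135:275,240:380],(400,400),interpolation=3)
cv2.imwrite('pics/c0.png',np.hstack([a,b]))
E
```

```text
([370.0, 98.0], 42, [0.8526, -0.2717, 0.1197], [13.0, 13.0, 15.0])
([414.0, 108.0], 22, [0.8295, -0.3904, 0.1193], [20.0, 22.0, 22.0])
([177.0, 192.0], 120, [0.578, 0.2376, 0.1194], [179.0, 208.0, 205.0])
([131.0, 193.0], 123, [0.572, 0.3563, 0.1188], [174.0, 202.0, 200.0])
([314.0, 198.0], 93, [0.5718, -0.1204, 0.1226], [31.0, 33.0, 35.0])
([124.0, 242.0], 128, [0.4454, 0.3633, 0.1199], [179.0, 207.0, 204.0])
([167.0, 255.0], 129, [0.4145, 0.2518, 0.1197], [183.0, 209.0, 205.0])
([80.0, 258.0], 135, [0.4014, 0.4695, 0.1195], [55.0, 179.0, 197.0])
([127.0, 280.0], 133, [0.3499, 0.3487, 0.1195], [58.0, 186.0, 201.0])
([251.0, 407.0], 65, [0.0581, 0.0262, 0.12], [32.0, 32.0, 28.0])
sock [ 0.6701 -0.0956  0.066 ]
sock [ 0.6023 -0.216   0.066 ]
sock [ 0.5464 -0.0231  0.066 ]
sock [ 0.4754 -0.1419  0.066 ]
corner [ 0.756 -0.075  0.06 ]
corner [ 0.6204 -0.3071  0.06  ]
corner [ 0.3872 -0.1677  0.06  ]
corner [0.5283 0.0616 0.06  ]
knob [ 0.57083949 -0.11952364  0.12166465] 98
S ([377.0, 1.0], 56, [-2.3782, -0.1732, 0.119], [120.0, 156.0, 165.0])
S ([450.0, 5.0], 48, [-2.3826, 0.4138, 0.119
[... 600 characters left out ...]
 133.0], 126, [-0.0712, 0.659, 0.1192], [99.0, 118.0, 125.0])
S ([420.0, 181.0], 65, [0.3566, 0.3532, 0.1176], [40.0, 145.0, 176.0])
S ([384.0, 186.0], 70, [0.4203, 0.2567, 0.1176], [142.0, 165.0, 177.0])
S ([243.0, 191.0], 81, [0.5796, -0.1157, 0.1204], [21.0, 24.0, 24.0])
S ([464.0, 198.0], 79, [0.4065, 0.474, 0.1174], [41.0, 144.0, 175.0])
S ([423.0, 200.0], 81, [0.4524, 0.3685, 0.1175], [139.0, 162.0, 175.0])
S ([370.0, 219.0], 95, [0.5839, 0.2414, 0.1181], [143.0, 166.0, 178.0])
S ([418.0, 228.0], 102, [0.5766, 0.3608, 0.1179], [143.0, 166.0, 178.0])
S ([96.0, 231.0], 33, [0.8516, -0.3865, 0.1188], [24.0, 31.0, 38.0])
S ([133.0, 246.0], 76, [0.8671, -0.2693, 0.1201], [27.0, 31.0, 33.0])
```

View pics/c0.png

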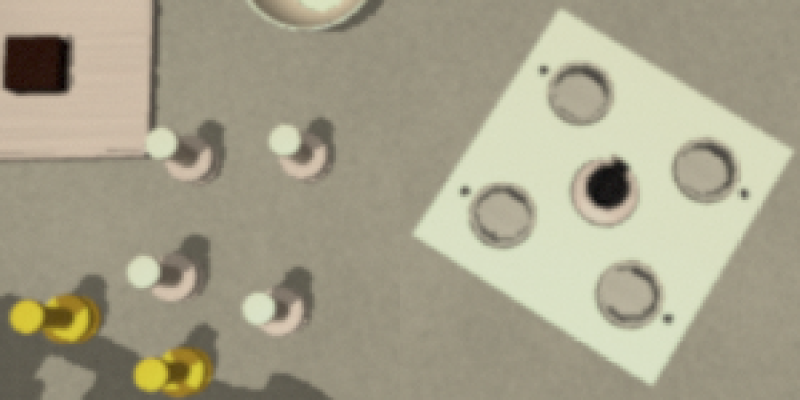

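Left crop: four white posts and two yellow ones, which match my reading. Right crop: the plate's four sockets with pins beside them, and the knob, whose bar angle isn't clear. I'll move above the knob and look with the wrist camera.

```bash
python3 -m handwheel '[[0.04,-0.04,0,0,0,0],[0.06,-0.08,0,0,0,0],[0.08,-0.12,0,0,0,0],[0.1,-0.16,0,0,0,0],[0.12,-0.2,0,0,0,0],[0.14,-0.23,0,0,0,0],[0.16,-0.26,0,0,0,0],[0.18,-0.29,0,0,0,0]]' 1
python3 -m handwheel '[[0.02,-0.04,0,0,0,0],[0.04,-0.07,0,0,0,0],[0.06,-0.1,0,0,0,0],[0.08,-0.14,0,0,0,0],[0.1,-0.18,0,0,0,0],[0.12,-0.21,0,0,0,0],[0.14,-0.24,0,0,0,0],[0.16,-0.27,0,0,0,0]]'
python3 -m handwheel '[[0.02,-0.03,0,0,0,0],[0.026,-0.06,0,0,0,0],[0.026,-0.1,0,0,0,0],[0.026,-0.14,0,0,0,0],[0.026,-0.15,0,0,0,0],[0.026,-0.15,0,0,0,0],[0.026,-0.15,0,0,0,0],[0.026,-0.15,0,0,0,0]]'
python3 - <<'E'
from h import *
s=bot.read_state();im,d=cams.capture('wrist');cv2.imwrite('pics/w1.png',im)
print(s['position'],np.round(s['tcp_rot'],3).tolist(),s['joint_positions'])
W=wcloud(d,s);np.save('pics/w1.npy',W)
m=(im.max(-1)<70)&(W[...,2]>.1)&(W[...,2]<.135)&(np.hypot(W[...,0]-.572,W[...,1]+.12)<.04)
P=W[m];print(len(P),P.mean(0),P.min(0),P.max(0))
print(cv2.minAreaRect((P[P[:,2]>.118][:,:2]*1000).astype(np.float32)))
for r in models.tip_of('socket0','wrist')+models.tip_of('knob_grip','wrist'):
  p=np.array(r['position']);print(p.round(),r['conf'])
E
```

```text
time_s: 1.17
position: [0.3806, 0.3065, 0.2479]
tcp_rot: [[-0.945, 0.328, 0.001], [0.328, 0.945, 0.0], [-0.0, 0.001, -1.0]]
force: [1.3, 0.3, 0.6]
opening: 0.996
grasp_force: 0.0
time_s: 1.83
position: [0.541, 0.036, 0.2478]
tcp_rot: [[-0.944, 0.33, 0.001], [0.33, 0.944, -0.0], [-0.001, 0.0, -1.0]]
force: [-0.3, 2.2, -0.1]
opening: 1.0
grasp_force: 0.0
time_s: 2.5
position: [0.5657, -0.1102, 0.2475]
tcp_rot: [[-0.945, 0.328, -0.001], [0.328, 0.945, 0.001], [0.001, 0.001, -1.0]]
force: [0.0, -0.2, 0.0]
opening: 1.0
grasp_force: 0.0
[ 0.56569664 -0.11024634  0.24748655] [[-0.945, 0.328, -0.001], [0.328, 0.945, 0.001], [0.001, 0.001, -1.0]] [-2.21545740e+01  2.64822360e+01  8.91945914e+01  5.00953168e-02
  6.43797658e+01 -9.30383705e+01]
863 [ 0.56792492 -0.11785685  0.12321109] [ 0.5514496  -0.13398677  0.10048757] [ 0.59050586 -0.10405921  0.12723983]
((571.0116577148438, -119.41838073730469), (15.020675659179688, 40.3771858215332), 59.152645111083984)
[191. 251.] 0.93
[210. 119.] 0.8
[353. 149.] 0.66
[320. 273.] 0.55
[266. 215.] 0.65
```

View pics/w1.png

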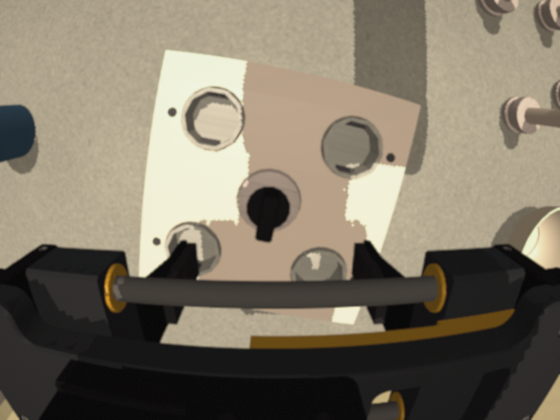

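Wrist view: the knob bar is at (266,215), long axis at about -31° along plate x, centre (0.571,-0.119). I'll align the jaws across it, descend and grip.

```bash
python3 -m handwheel '[[0.005,-0.009,-0.02,0,0,-0.05],[0.005,-0.009,-0.05,0,0,-0.102],[0.005,-0.009,-0.075,0,0,-0.102],[0.005,-0.009,-0.1,0,0,-0.102],[0.005,-0.009,-0.115,0,0,-0.102],[0.005,-0.009,-0.126,0,0,-0.102],[0.005,-0.009,-0.126,0,0,-0.102],[0.005,-0.009,-0.126,0,0,-0.102]]' 1
python3 -m handwheel '[[0,0,0,0,0,0],[0,0,0,0,0,0],[0,0,0,0,0,0],[0,0,0,0,0,0],[0,0,0,0,0,0],[0,0,0,0,0,0],[0,0,0,0,0,0],[0,0,0,0,0,0]]' -1
```

```text
time_s: 3.32
position: [0.5713, -0.12, 0.1215]
tcp_rot: [[-0.859, 0.512, -0.0], [0.512, 0.859, 0.0], [0.0, 0.0, -1.0]]
force: [0.7, -0.5, 0.7]
opening: 0.999
grasp_force: 0.0
time_s: 3.98
position: [0.5711, -0.1208, 0.1216]
tcp_rot: [[-0.858, 0.513, 0.0], [0.513, 0.858, 0.0], [-0.0, 0.0, -1.0]]
force: [-0.4, -0.4, 0.4]
opening: 0.48
grasp_force: 0.0
```

```bash
python3 -m handwheel '[[0,0,0,0,0,0],[0,0,0,0,0,0],[0,0,0,0,0,0],[0,0,0,0,0,0],[0,0,0,0,0,0],[0,0,0,0,0,0],[0,0,0,0,0,0],[0,0,0,0,0,0]]' -1
python3 -m handwheel '[[0,0,-0.002,0,0,0],[0,0,-0.004,0,0,0],[0,0,-0.006,0,0,0],[0,0,-0.008,0,0,0],[0,0,-0.0085,0,0,0],[0,0,-0.0085,0,0,0],[0,0,-0.0085,0,0,0],[0,0,-0.0085,0,0,0]]'
```

```text
time_s: 4.65
position: [0.5719, -0.1194, 0.1216]
tcp_rot: [[-0.858, 0.514, 0.002], [0.514, 0.858, 0.002], [-0.0, 0.003, -1.0]]
force: [2.4, 4.9, 0.2]
opening: 0.165
grasp_force: 30.0
time_s: 5.32
position: [0.572, -0.1195, 0.114]
tcp_rot: [[-0.858, 0.514, 0.002], [0.514, 0.858, 0.002], [-0.001, 0.003, -1.0]]
force: [1.0, 4.8, 4.6]
opening: 0.179
grasp_force: 6.0
```

```bash
python3 -m handwheel '[[0,0,0,0,0,0],[0,0,0,0,0,0],[0,0,0,0,0,0],[0,0,0,0,0,0],[0,0,0,0,0,0],[0,0,0,0,0,0],[0,0,0,0,0,0],[0,0,0,0,0,0]]' -1
```

```text
time_s: 5.98
position: [0.5721, -0.1194, 0.114]
tcp_rot: [[-0.858, 0.514, 0.002], [0.514, 0.858, 0.002], [-0.001, 0.003, -1.0]]
force: [1.7, 5.7, 4.0]
opening: 0.172
grasp_force: 31.7
```

The grip slackened and the knob slipped back up (only 4 N). I'll regrip and push again.

```bash
python3 -m handwheel '[[0,0,0,0,0,0],[0,0,0,0,0,0],[0,0,0.004,0,0,0],[0,0,0.009,0,0,0],[0,0,0.009,0,0,0],[0,0,0.009,0,0,0],[0,0,0.009,0,0,0],[0,0,0.009,0,0,0]]' -0.3
python3 -m handwheel '[[0,0,0,0,0,0],[0,0,0,0,0,0],[0,0,0,0,0,0],[0,0,0,0,0,0],[0,0,0,0,0,0],[0,0,0,0,0,0],[0,0,0,0,0,0],[0,0,0,0,0,0]]' -1
python3 -m handwheel '[[0,0,-0.002,0,0,0],[0,0,-0.004,0,0,0],[0,0,-0.006,0,0,0],[0,0,-0.008,0,0,0],[0,0,-0.0085,0,0,0],[0,0,-0.0085,0,0,0],[0,0,-0.0085,0,0,0],[0,0,-0.0085,0,0,0]]'
```

```text
time_s: 6.65
position: [0.5707, -0.1207, 0.1216]
tcp_rot: [[-0.858, 0.513, -0.001], [0.513, 0.858, 0.0], [0.001, -0.0, -1.0]]
force: [0.2, 0.6, -0.0]
opening: 0.345
grasp_force: 0.0
time_s: 7.32
position: [0.5718, -0.1194, 0.1219]
tcp_rot: [[-0.858, 0.514, 0.001], [0.514, 0.858, 0.002], [-0.0, 0.003, -1.0]]
force: [2.1, 5.3, -1.7]
opening: 0.169
grasp_force: 30.0
time_s: 7.98
position: [0.5718, -0.1194, 0.1147]
tcp_rot: [[-0.858, 0.514, 0.002], [0.514, 0.858, 0.002], [-0.001, 0.003, -1.0]]
force: [0.4, 5.2, 7.5]
opening: 0.168
grasp_force: 30.0
```

```bash
python3 -m handwheel '[[0.001,0.001,-0.001,0,0,0],[0.001,0.001,-0.001,0,0,-0.06],[0.001,0.001,-0.001,0,0,-0.12],[0.001,0.001,-0.001,0,0,-0.18],[0.001,0.001,-0.001,0,0,-0.24],[0.001,0.001,-0.001,0,0,-0.3],[0.001,0.001,-0.001,0,0,-0.36],[0.001,0.001,-0.001,0,0,-0.42]]'
python3 -m handwheel '[[0,0,0,0,0,-0.06],[0,0,0,0,0,-0.12],[0,0,0,0,0,-0.18],[0,0,0,0,0,-0.23],[0,0,0,0,0,-0.26],[0,0,0,0,0,-0.27],[0,0,0,0,0,-0.27],[0,0,0,0,0,-0.27]]'
python3 -c "
from rig import bot
print(bot.read_state()['moment'])"
```

```text
time_s: 8.65
position: [0.573, -0.1185, 0.1139]
tcp_rot: [[-0.184, 0.983, 0.002], [0.983, 0.184, 0.002], [0.001, 0.003, -1.0]]
force: [1.0, 5.8, 7.3]
opening: 0.168
grasp_force: 30.0
time_s: 9.32
position: [0.5738, -0.1184, 0.1141]
tcp_rot: [[0.34, 0.94, 0.004], [0.94, -0.34, 0.001], [0.002, 0.003, -1.0]]
force: [2.7, 5.1, 7.1]
opening: 0.168
grasp_force: 30.0
[ 1.03599243 -0.30852631  0.43969986]
```

```bash
python3 -m handwheel '[[0,0,0,0,0,0],[0,0,0,0,0,0],[0,0,0,0,0,0],[0,0,0,0,0,0],[0,0,0.03,0,0,0],[0,0,0.06,0,0,0],[0,0,0.09,0,0,0],[0,0,0.12,0,0,0]]' 1
python3 -m handwheel '[[0,0,0.02,0,0,0.06],[-0.02,0.005,0.02,0,0,0.12],[-0.04,0.01,0.02,0,0,0.18],[-0.06,0.02,0.02,0,0,0.24],[-0.07,0.02,0.02,0,0,0.3],[-0.08,0.03,0.02,0,0,0.36],[-0.08,0.03,0.02,0,0,0.42],[-0.08,0.03,0.02,0,0,0.48]]'
python3 - <<'E'
from h import *
s=bot.read_state();im,d=cams.capture('wrist');cv2.imwrite('pics/w2.png',im)
print(s['position'])
W=wcloud(d,s)
m=(im.max(-1)<70)&(W[...,2]>.1)&(W[...,2]<.135)&(np.hypot(W[...,0]-.572,W[...,1]+.12)<.04)
P=W[m];print(len(P),np.percentile(P[:,2],[50,90]))
print(cv2.minAreaRect((P[P[:,2]>.113][:,:2]*1000).astype(np.float32)))
p=W[(np.hypot(W[...,0]-.572,W[...,1]+.12)>.04)&(np.hypot(W[...,0]-.572,W[...,1]+.12)<.05)];print('plate z',np.median(p[:,2]))
# fit sockets: pixels near mouth height
for c in [(.6701,-.0956),(.6023,-.216),(.5464,-.0231),(.4754,-.1419)]:
    r=np.hypot(W[...,0]-c[0],W[...,1]-c[1])
    q=W[(r<.04)&(W[...,2]>.0635)&(W[...,2]<.070)];(x,y),R=cv2.minEnclosingCircle((q[:,:2]*1000).astype(np.float32)) if len(q)>20 else ((0,0),0)
    f=W[(r<.035)&(W[...,2]>.02)&(W[...,2]<.045)]
    print(c,len(q),round(x,1),round(y,1),round(R,1),'floor',len(f),f[:,:2].mean(0).round(4) if len(f) else None)
E
```

```text
time_s: 9.98
position: [0.5714, -0.1199, 0.2331]
tcp_rot: [[0.341, 0.94, -0.002], [0.94, -0.341, 0.0], [-0.0, -0.002, -1.0]]
force: [1.6, -0.6, -0.4]
opening: 0.694
grasp_force: 0.0
time_s: 10.65
position: [0.4908, -0.0894, 0.2523]
tcp_rot: [[-0.579, 0.815, -0.001], [0.815, 0.579, 0.0], [0.001, -0.001, -1.0]]
force: [-0.1, -1.0, 0.5]
opening: 0.999
grasp_force: 0.0
[ 0.4908239  -0.08939929  0.25225686]
689 [0.11805805 0.12076103]
((570.8932495117188, -117.4043960571289), (39.02517318725586, 14.342167854309082), 70.03335571289062)
plate z 0.06180782528533979
(0.6701, -0.0956) 161 666.7 -77.1 24.2 floor 195 [ 0.6859 -0.0824]
(0.6023, -0.216) 250 603.1 -217.4 38.1 floor 665 [ 0.6053 -0.2298]
(0.5464, -0.0231) 747 549.1 -21.5 34.2 floor 1498 [ 0.5519 -0.0207]
(0.4754, -0.1419) 716 473.8 -139.4 36.5 floor 1319 [ 0.4741 -0.1512]
```

View pics/w2.png

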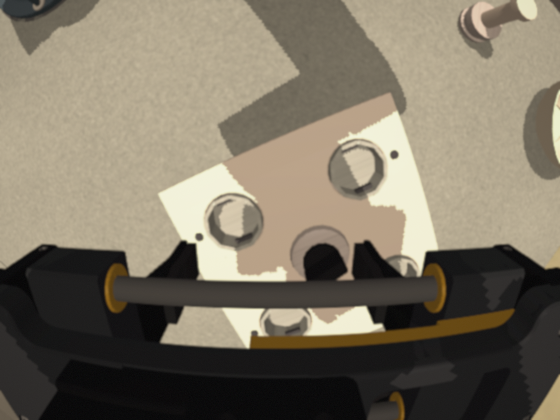

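The knob is locked: its bar turned about 79° and the top sits 5 mm lower. Sockets are visible at (233,218) and (357,167). Now to the nearest post, at (0.578,0.238).

```bash
python3 -m handwheel '[[0.01,0.035,0,0,0,0],[0.02,0.075,0,0,0,0],[0.03,0.115,0,0,0,0],[0.04,0.155,0,0,0,0],[0.05,0.195,0,0,0,0],[0.06,0.235,0,0,0,0],[0.07,0.27,0,0,0,0],[0.08,0.3,0,0,0,0]]' 1
python3 -m handwheel '[[0.007,0.027,-0.01,0,0,0],[0.007,0.027,-0.01,0,0,0],[0.007,0.027,-0.01,0,0,0],[0.007,0.027,-0.01,0,0,0],[0.007,0.027,-0.01,0,0,0],[0.007,0.027,-0.01,0,0,0],[0.007,0.027,-0.01,0,0,0],[0.007,0.027,-0.01,0,0,0]]'
cat >> h.py <<'E'
def look(tag):
    s=bot.read_state();im,d=cams.capture('wrist');cv2.imwrite(f'pics/{tag}.png',im);W=wcloud(d,s)
    print('tcp',np.round(s['position'],4))
    for r in heads(W,im,minpx=60):
        if r[3][1]>90: print(r, 'd', (np.array(r[2])-s['position']).round(4))
    return s,im,W
E
python3 -c "
from h import *
look('w3')"
```

```text
time_s: 11.37
position: [0.572, 0.2127, 0.2521]
tcp_rot: [[-0.573, 0.819, -0.001], [0.819, 0.573, 0.0], [0.0, -0.001, -1.0]]
force: [0.1, -0.5, 0.4]
opening: 0.999
grasp_force: 0.0
time_s: 12.03
position: [0.5792, 0.2363, 0.2429]
tcp_rot: [[-0.573, 0.819, 0.0], [0.819, 0.573, -0.0], [-0.0, 0.0, -1.0]]
force: [1.1, -0.9, 0.5]
opening: 1.002
grasp_force: 0.0
tcp [0.5792 0.2363 0.2429]
([233.0, 5.0], 316, [0.4533, 0.3563, 0.1206], [184.0, 202.0, 207.0]) d [-0.1259  0.12   -0.1223]
([355.0, 84.0], 1159, [0.5702, 0.3584, 0.1212], [227.0, 244.0, 245.0]) d [-0.009   0.1221 -0.1217]
([130.0, 85.0], 1027, [0.4157, 0.2552, 0.1212], [142.0, 168.0, 192.0]) d [-0.1635  0.0189 -0.1217]
([277.0, 204.0], 1124, [0.5764, 0.2406, 0.1213], [196.0, 218.0, 229.0]) d [-0.0028  0.0043 -0.1216]
```

```bash
python3 -m handwheel '[[-0.002,0.003,-0.03,0,0,0],[-0.002,0.003,-0.07,0,0,0],[-0.002,0.003,-0.105,0,0,0],[-0.002,0.003,-0.13,0,0,0],[-0.002,0.003,-0.145,0,0,0],[-0.002,0.003,-0.152,0,0,0],[-0.002,0.003,-0.152,0,0,0],[-0.002,0.003,-0.152,0,0,0]]' 1
python3 -m handwheel '[[0,0,0,0,0,0],[0,0,0,0,0,0],[0,0,0,0,0,0],[0,0,0,0,0,0],[0,0,0,0,0,0],[0,0,0,0,0,0],[0,0,0,0,0,0],[0,0,0,0,0,0]]' -1
python3 -m handwheel '[[0,0,0,0,0,0],[0,0,0,0,0,0],[0,0,0,0,0,0],[0,0,0,0,0,0],[0,0,0,0,0,0],[0,0,0,0,0,0],[0,0,0,0,0,0],[0,0,0,0,0,0]]' -1
python3 -m handwheel '[[0,0,0.02,0,0,0],[0,0,0.06,0,0,0],[0,0,0.1,0,0,0],[0,0,0.13,0,0,0],[0,0,0.15,0,0,0],[0,0,0.17,0,0,0],[0,0,0.17,0,0,0],[0,0,0.17,0,0,0]]' -1
python3 - <<'E'
from h import *
s=bot.read_state();im,d=cams.capture('wrist');cv2.imwrite('pics/w4.png',im);W=wcloud(d,s)
R=np.array(s['tcp_rot']);L=(W-s['position'])@R   # tool coords
m=(np.hypot(L[...,0],L[...,1])<.04)&(d>0)
for lo,hi in[(-.04,-.02),(-.02,.0),(.02,.05),(.05,.09)]:
    q=L[m&(L[...,2]>lo)&(L[...,2]<hi)];print(lo,len(q),q.min(0).round(4) if len(q) else 0,q.max(0).round(4) if len(q) else 0,q.mean(0).round(4) if len(q) else 0)
E
```

```text
time_s: 12.75
position: [0.5777, 0.2402, 0.0911]
tcp_rot: [[-0.574, 0.819, 0.001], [0.819, 0.574, 0.0], [-0.0, 0.001, -1.0]]
force: [0.1, 0.3, 1.2]
opening: 1.0
grasp_force: 0.0
time_s: 13.42
position: [0.577, 0.2402, 0.0906]
tcp_rot: [[-0.575, 0.818, -0.0], [0.818, 0.575, -0.0], [0.0, -0.0, -1.0]]
force: [-0.4, 0.2, -0.0]
opening: 0.475
grasp_force: 0.0
time_s: 14.08
position: [0.5772, 0.2403, 0.0905]
tcp_rot: [[-0.574, 0.819, 0.0], [0.819, 0.574, 0.0], [-0.0, 0.0, -1.0]]
force: [0.1, -0.5, -0.4]
opening: 0.353
grasp_force: 30.0
time_s: 14.75
position: [0.5771, 0.2402, 0.2609]
tcp_rot: [[-0.575, 0.818, 0.001], [0.818, 0.575, 0.0], [-0.001, 0.001, -1.0]]
force: [0.1, 0.2, -2.7]
opening: 0.356
grasp_force: 30.0
-0.04 2819 [-0.01   -0.0269 -0.0399] [ 0.016  0.021 -0.02 ] [ 0.0001 -0.0012 -0.0299]
-0.02 1470 [ 0.0016 -0.0289 -0.02  ] [ 0.0153  0.0268 -0.    ] [ 0.0109 -0.0009 -0.0092]
0.02 2904 [-0.021  -0.0251  0.02  ] [0.0239 0.0234 0.05  ] [ 0.0079 -0.0004  0.0442]
0.05 946 [-0.0197 -0.0244  0.05  ] [0.024  0.0233 0.0826] [ 0.0175 -0.0013  0.064 ]
```

View pics/w4.png

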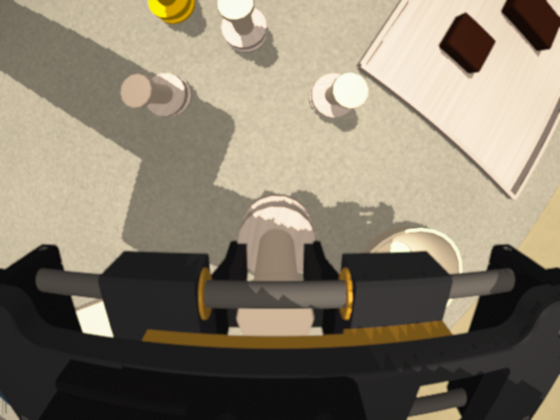

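The post hangs upright and centred in the jaws at (278,270), gripped by its head. I'll carry it to the far socket B at about (0.597,-0.218).

```bash
python3 -m handwheel '[[0,-0.03,0,0,0,0],[0.002,-0.07,0,0,0,0],[0.004,-0.11,0,0,0,0],[0.006,-0.15,0,0,0,0],[0.008,-0.19,0,0,0,0],[0.01,-0.23,0,0,0,0],[0.012,-0.27,0,0,0,0],[0.013,-0.3,0,0,0,0]]' -1
python3 -m handwheel '[[0.002,-0.04,0,0,0,0],[0.004,-0.08,0,0,0,0],[0.006,-0.12,0,0,0,0],[0.007,-0.145,0,0,0,0],[0.007,-0.158,0,0,0,0],[0.007,-0.158,-0.03,0,0,0],[0.007,-0.158,-0.06,0,0,0],[0.007,-0.158,-0.085,0,0,0]]' -1
python3 - <<'E'
from h import *
s=bot.read_state();print(s['position'],s['opening'])
im,d=cams.capture('wrist');cv2.imwrite('pics/w5.png',im);np.savez('pics/w5',W=wcloud(d,s))
im2,d2=cams.capture('scene')
a=cv2.resize(im2[140:290,170:320],(400,400),interpolation=3)
cv2.imwrite('pics/c5.png',np.hstack([cv2.resize(im,(400,400)),a]))
E
```

```text
time_s: 15.47
position: [0.5888, -0.0628, 0.2578]
tcp_rot: [[-0.573, 0.819, -0.005], [0.819, 0.573, 0.0], [0.003, -0.004, -1.0]]
force: [0.0, -0.3, -2.3]
opening: 0.351
grasp_force: 30.0
time_s: 16.13
position: [0.5953, -0.2165, 0.1721]
tcp_rot: [[-0.574, 0.819, -0.004], [0.819, 0.574, 0.003], [0.005, -0.002, -1.0]]
force: [-0.5, -0.2, -2.4]
opening: 0.353
grasp_force: 30.0
[ 0.59525539 -0.2164521   0.17209992] 0.35273343551123765
```

View pics/c5.png

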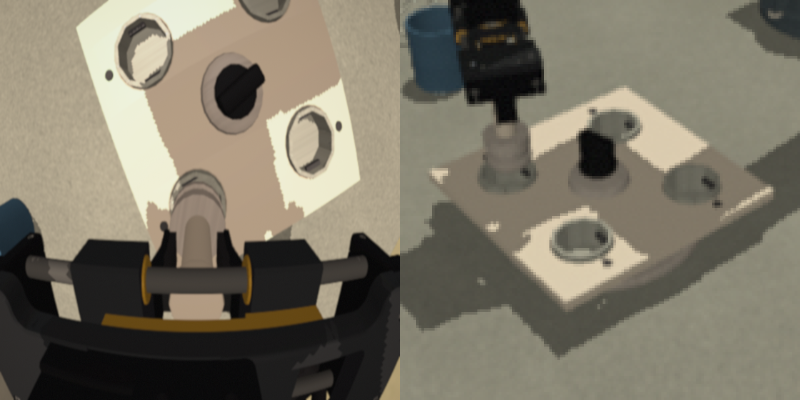

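The left pane shows the post over its socket with the other sockets empty. In the right pane the post is just above the mouth. I'll lower it gently and watch the forces.

```bash
python3 -m handwheel '[[0.001,-0.001,-0.003,0,0,0],[0.001,-0.001,-0.006,0,0,0],[0.001,-0.001,-0.009,0,0,0],[0.001,-0.001,-0.012,0,0,0],[0.001,-0.001,-0.014,0,0,0],[0.001,-0.001,-0.016,0,0,0],[0.001,-0.001,-0.018,0,0,0],[0.001,-0.001,-0.018,0,0,0]]' -1
```

```text
time_s: 16.9
position: [0.5979, -0.2187, 0.1574]
tcp_rot: [[-0.574, 0.819, -0.0], [0.819, 0.574, 0.0], [0.0, -0.0, -1.0]]
force: [0.1, 0.6, -2.7]
opening: 0.349
grasp_force: 30.0
```

```bash
python3 -m handwheel '[[0,0,-0.002,0,0,0],[0,0,-0.004,0,0,0],[0,0,-0.006,0,0,0],[0,0,-0.008,0,0,0],[0,0,-0.01,0,0,0],[0,0,-0.012,0,0,0],[0,0,-0.012,0,0,0],[0,0,-0.012,0,0,0]]' -1
```

```text
time_s: 17.57
position: [0.598, -0.2187, 0.1453]
tcp_rot: [[-0.575, 0.818, -0.0], [0.818, 0.575, 0.0], [0.0, -0.0, -1.0]]
force: [-0.0, -0.3, -1.8]
opening: 0.357
grasp_force: 30.0
```

No lateral load at 12 mm depth. I'll push home.

```bash
python3 -m handwheel '[[0,0,-0.003,0,0,0],[0,0,-0.006,0,0,0],[0,0,-0.009,0,0,0],[0,0,-0.012,0,0,0],[0,0,-0.015,0,0,0],[0,0,-0.018,0,0,0],[0,0,-0.02,0,0,0],[0,0,-0.021,0,0,0]]' -1
python3 -m handwheel '[[0,0,-0.001,0,0,0],[0,0,-0.002,0,0,0],[0,0,-0.002,0,0,0],[0,0,-0.002,0,0,0],[0,0,-0.002,0,0,0],[0,0,-0.002,0,0,0],[0,0,-0.002,0,0,0],[0,0,-0.002,0,0,0]]' -1
```

```text
time_s: 18.23
position: [0.5979, -0.2185, 0.1237]
tcp_rot: [[-0.574, 0.819, -0.001], [0.819, 0.574, 0.001], [0.001, -0.0, -1.0]]
force: [0.7, 0.0, -2.0]
opening: 0.355
grasp_force: 30.0
time_s: 18.9
position: [0.598, -0.2188, 0.1226]
tcp_rot: [[-0.574, 0.819, -0.0], [0.819, 0.574, -0.0], [0.0, -0.0, -1.0]]
force: [-0.5, 0.3, -0.0]
opening: 0.353
grasp_force: 30.0
```

```bash
python3 -m handwheel '[[0,0,-0.001,0,0,0],[0,0,-0.002,0,0,0],[0,0,-0.002,0,0,0],[0,0,-0.002,0,0,0],[0,0,-0.002,0,0,0],[0,0,-0.002,0,0,0],[0,0,-0.002,0,0,0],[0,0,-0.002,0,0,0]]' -1
python3 -m handwheel '[[0,0,0.001,0,0,0],[0,0,0.002,0,0,0],[0,0,0.003,0,0,0],[0,0,0.004,0,0,0],[0,0,0.005,0,0,0],[0,0,0.006,0,0,0],[0,0,0.006,0,0,0],[0,0,0.006,0,0,0]]' -1
```

```text
time_s: 19.57
position: [0.5988, -0.2192, 0.1224]
tcp_rot: [[-0.575, 0.818, 0.002], [0.818, 0.575, -0.002], [-0.002, 0.001, -1.0]]
force: [-1.2, 0.8, 7.4]
opening: 0.354
grasp_force: 30.0
time_s: 20.23
position: [0.5975, -0.2183, 0.1255]
tcp_rot: [[-0.575, 0.818, -0.002], [0.818, 0.575, 0.001], [0.002, -0.001, -1.0]]
force: [1.5, 0.6, -8.3]
opening: 0.353
grasp_force: 30.0
```

```bash
python3 -m handwheel '[[0,0,0.001,0,0,0],[0,0,0.002,0,0,0],[0,0,0.003,0,0,0],[0,0,0.004,0,0,0],[0,0,0.005,0,0,0],[0,0,0.006,0,0,0],[0,0,0.006,0,0,0],[0,0,0.006,0,0,0]]' -1
```

```text
time_s: 20.9
position: [0.5976, -0.2185, 0.1321]
tcp_rot: [[-0.574, 0.819, -0.001], [0.819, 0.574, 0.001], [0.001, -0.001, -1.0]]
force: [0.2, 0.9, -13.5]
opening: 0.352
grasp_force: 30.0
```

```bash
cat >> h.py <<'E'
def pins(tag):
    s=bot.read_state();im,d=cams.capture('wrist');W=wcloud(d,s)
    cv2.imwrite(f'pics/{tag}.png',im)
    C=np.array([.573,-.1195]);a=np.radians(-30.9);u=np.array([np.cos(a),np.sin(a)]);v=np.array([-u[1],u[0]])
    for i in(1,-1):
        for j in(1,-1):
            best=[]
            for dr in(u*i,v*j):
                p=C+.072*(i*u+j*v)+.043*dr
                k=np.hypot(W[...,0]-p[0],W[...,1]-p[1])<.013
                dark=k&(im.max(-1)<75)&(W[...,2]>.055)&(W[...,2]<.09)
                if dark.sum()>5: best.append((p.round(3).tolist(),int(dark.sum()),np.percentile(W[dark][:,2],[50,90]).round(4).tolist(),'plate',round(float(np.median(W[k][:,2])),4)))
            print('sock',(C+.072*(i*u+j*v)).round(4),best)
    return s,im,W
E
python3 - <<'E'
from h import *
s,im,W=pins('w6')
cv2.imwrite('pics/c6.png',cv2.resize(im[150:270,130:330],(800,480),interpolation=3))
E
```

```text
sock [ 0.6718 -0.0947] []
sock [ 0.5978 -0.2183] [([0.576, -0.255], 142, [0.0705, 0.0718], 'plate', 0.0617)]
sock [ 0.5482 -0.0207] []
sock [ 0.4742 -0.1443] []
```

View pics/c6.png

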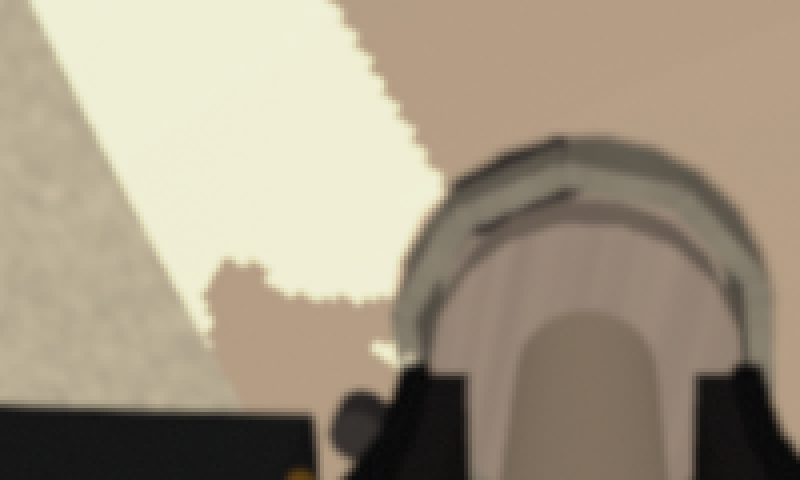

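The pin at crop (358,425) stands about 10 mm above the plate, so it has risen 8 mm. One more millimetre, then I let it settle and release.

```bash
python3 -m handwheel '[[0,0,0.0005,0,0,0],[0,0,0.001,0,0,0],[0,0,0.001,0,0,0],[0,0,0.001,0,0,0],[0,0,0.001,0,0,0],[0,0,0.001,0,0,0],[0,0,0.001,0,0,0],[0,0,0.001,0,0,0]]' -1
python3 -m handwheel '[[0,0,-0.002,0,0,0],[0,0,-0.004,0,0,0],[0,0,-0.006,0,0,0],[0,0,-0.008,0,0,0],[0,0,-0.01,0,0,0],[0,0,-0.011,0,0,0],[0,0,-0.011,0,0,0],[0,0,-0.011,0,0,0]]' -1
python3 -m handwheel '[[0,0,0,0,0,0],[0,0,0,0,0,0],[0,0,0,0,0,0],[0,0,0,0,0,0],[0,0,0,0,0,0],[0,0,0,0,0,0],[0,0,0.04,0,0,0],[0,0,0.08,0,0,0]]' 1
python3 -m handwheel '[[-0.03,0.005,0.04,0,0,0],[-0.06,0.01,0.05,0,0,0],[-0.08,0.01,0.05,0,0,0],[-0.08,0.01,0.05,0,0,0],[-0.08,0.01,0.05,0,0,0],[-0.08,0.01,0.05,0,0,0],[-0.08,0.01,0.05,0,0,0],[-0.08,0.01,0.05,0,0,0]]' 1
python3 - <<'E'
from h import *
s,im,W=pins('w7')
for r in heads(W,im,.14,.165,60):print(r)
cv2.imwrite('pics/c7.png',im)
E
```

```text
time_s: 21.62
position: [0.5978, -0.2187, 0.1334]
tcp_rot: [[-0.574, 0.819, -0.001], [0.819, 0.574, 0.0], [0.001, -0.0, -1.0]]
force: [-0.5, 1.0, -15.3]
opening: 0.352
grasp_force: 30.0
time_s: 22.28
position: [0.5991, -0.2194, 0.1236]
tcp_rot: [[-0.574, 0.819, 0.003], [0.819, 0.574, -0.002], [-0.003, 0.001, -1.0]]
force: [-0.5, 0.1, -4.5]
opening: 0.354
grasp_force: 30.0
time_s: 22.95
position: [0.5961, -0.2177, 0.2]
tcp_rot: [[-0.574, 0.819, -0.007], [0.819, 0.574, 0.004], [0.008, -0.004, -1.0]]
force: [0.8, -0.5, 0.2]
opening: 0.874
grasp_force: 0.0
time_s: 23.62
position: [0.5189, -0.2089, 0.2519]
tcp_rot: [[-0.575, 0.818, -0.0], [0.818, 0.575, 0.0], [0.0, -0.0, -1.0]]
force: [-0.0, 0.5, -0.4]
opening: 0.998
grasp_force: 0.0
sock [ 0.6718 -0.0947] []
sock [ 0.5978 -0.2183] [([0.576, -0.255], 53, [0.072, 0.0729], 'plate', 0.0616)]
sock [ 0.5482 -0.0207] [([0.57, 0.016], 28, [0.0632, 0.0641], 'plate', 0.0614)]
sock [ 0.4742 -0.1443] []
([340.0, 268.0], 557, [0.5877, -0.2151, 0.1527], [117.0, 139.0, 159.0])
```

View pics/c7.png

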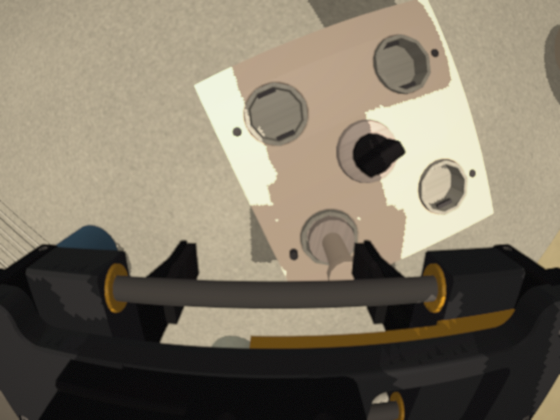

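Post home; its pin at (293,254) reads about 9 mm of rise against 0 for the other pins. Next post, at (0.571,0.357), goes to socket A.

```bash
python3 -m handwheel '[[0,0.03,0,0,0,0],[0,0.07,0,0,0,0],[0.01,0.11,0,0,0,0],[0.01,0.15,0,0,0,0],[0.02,0.19,0,0,0,0],[0.02,0.23,0,0,0,0],[0.03,0.27,0,0,0,0],[0.03,0.31,0,0,0,0]]' 1
python3 -m handwheel '[[0,0.04,0,0,0,0],[0.01,0.08,0,0,0,0],[0.01,0.12,0,0,0,0],[0.02,0.16,0,0,0,0],[0.02,0.2,0,0,0,0],[0.02,0.23,0,0,0,0],[0.021,0.25,-0.005,0,0,0],[0.021,0.256,-0.007,0,0,0]]'
python3 -c "
from h import *
look('w8')"
```

```text
time_s: 24.33
position: [0.5499, 0.1034, 0.2523]
tcp_rot: [[-0.575, 0.818, 0.002], [0.818, 0.575, 0.0], [-0.001, 0.002, -1.0]]
force: [0.2, -0.1, -0.1]
opening: 0.995
grasp_force: 0.0
time_s: 25.0
position: [0.5686, 0.3612, 0.2442]
tcp_rot: [[-0.578, 0.816, -0.001], [0.816, 0.578, 0.001], [0.001, 0.0, -1.0]]
force: [-0.6, 0.2, -0.4]
opening: 1.0
grasp_force: 0.0
tcp [0.5686 0.3612 0.2442]
([188.0, 4.0], 257, [0.4084, 0.4625, 0.1205], [5.0, 182.0, 202.0]) d [-0.1602  0.1013 -0.1237]
([75.0, 83.0], 841, [0.3523, 0.3527, 0.1212], [5.0, 208.0, 226.0]) d [-0.2163 -0.0085 -0.123 ]
([161.0, 122.0], 1092, [0.4468, 0.3676, 0.1212], [221.0, 239.0, 240.0]) d [-0.1218  0.0064 -0.123 ]
([82.0, 205.0], 778, [0.4154, 0.2574, 0.1211], [139.0, 164.0, 187.0]) d [-0.1532 -0.1038 -0.1231]
([277.0, 211.0], 1073, [0.5698, 0.3606, 0.1212], [205.0, 226.0, 234.0]) d [ 0.0012 -0.0006 -0.123 ]
```

```bash
python3 -m handwheel '[[0.001,0,-0.03,0,0,0],[0.001,0,-0.06,0,0,0],[0.001,0,-0.08,0,0,0],[0.001,0,-0.1,0,0,0],[0.001,0,-0.1,0,0,0],[0.001,0,-0.1,0,0,0],[0.001,0,-0.1,0,0,0],[0.001,0,-0.1,0,0,0]]' 1
```

```text
time_s: 25.72
position: [0.5714, 0.3572, 0.1474]
tcp_rot: [[-0.574, 0.819, 0.003], [0.819, 0.574, 0.001], [-0.001, 0.003, -1.0]]
force: [-0.6, 0.2, -0.2]
opening: 1.003
grasp_force: 0.0
```

```bash
python3 -m handwheel '[[0,0.002,-0.02,0,0,0],[0,0.002,-0.04,0,0,0],[0,0.002,-0.056,0,0,0],[0,0.002,-0.056,0,0,0],[0,0.002,-0.056,0,0,0],[0,0.002,-0.056,0,0,0],[0,0.002,-0.056,0,0,0],[0,0.002,-0.056,0,0,0]]' 1
python3 -m handwheel '[[0,0,0,0,0,0],[0,0,0,0,0,0],[0,0,0,0,0,0],[0,0,0,0,0,0],[0,0,0,0,0,0],[0,0,0,0,0,0],[0,0,0,0,0,0],[0,0,0,0,0,0]]' -1
python3 -m handwheel '[[0,0,0,0,0,0],[0,0,0,0,0,0],[0,0,0,0,0,0],[0,0,0,0,0,0],[0,0,0,0,0,0],[0,0,0,0,0,0],[0,0,0,0,0,0],[0,0,0,0,0,0]]' -1
python3 -m handwheel '[[0,0,0.02,0,0,0],[0,0,0.06,0,0,0],[0,0,0.1,0,0,0],[0,0,0.13,0,0,0],[0,0,0.15,0,0,0],[0,0,0.17,0,0,0],[0,0,0.17,0,0,0],[0,0,0.17,0,0,0]]' -1
cat >> h.py <<'E'
def held():
    s=bot.read_state();im,d=cams.capture('wrist');W=wcloud(d,s);R=np.array(s['tcp_rot']);L=(W-s['position'])@R
    m=(np.hypot(L[...,0],L[...,1])<.04)&(d>0)
    for lo,hi in[(-.04,-.02),(.05,.09)]:
        q=L[m&(L[...,2]>lo)&(L[...,2]<hi)];print('held',lo,len(q),q.min(0).round(4),q.max(0).round(4))
E
python3 -c "
from h import *
held()"
```

```text
time_s: 26.38
position: [0.5711, 0.3596, 0.0913]
tcp_rot: [[-0.575, 0.818, 0.003], [0.818, 0.575, 0.001], [-0.001, 0.003, -1.0]]
force: [0.1, 0.1, 0.9]
opening: 1.0
grasp_force: 0.0
time_s: 27.05
position: [0.57, 0.3592, 0.0895]
tcp_rot: [[-0.575, 0.818, -0.0], [0.818, 0.575, -0.0], [0.0, -0.0, -1.0]]
force: [0.4, -0.2, -0.6]
opening: 0.483
grasp_force: 0.0
time_s: 27.72
position: [0.5702, 0.3593, 0.0896]
tcp_rot: [[-0.574, 0.819, 0.0], [0.819, 0.574, 0.0], [-0.0, 0.0, -1.0]]
force: [0.2, 0.2, -0.1]
opening: 0.354
grasp_force: 30.0
time_s: 28.38
position: [0.57, 0.3592, 0.2599]
tcp_rot: [[-0.575, 0.818, 0.001], [0.818, 0.575, 0.0], [-0.0, 0.001, -1.0]]
force: [-0.4, -0.1, -2.9]
opening: 0.352
grasp_force: 30.0
held -0.04 2839 [-0.0109 -0.027  -0.04  ] [ 0.0164  0.0245 -0.02  ]
held 0.05 748 [-0.0022 -0.0244  0.05  ] [0.0242 0.0247 0.0813]
```

```bash
python3 -m handwheel '[[0.008,-0.03,0,0,0,0],[0.016,-0.07,0,0,0,0],[0.024,-0.11,0,0,0,0],[0.032,-0.15,0,0,0,0],[0.04,-0.19,0,0,0,0],[0.048,-0.225,0,0,0,0],[0.056,-0.26,0,0,0,0],[0.064,-0.29,0,0,0,0]]' -1
python3 -m handwheel '[[0.008,-0.035,0,0,0,0],[0.017,-0.07,0,0,0,0],[0.026,-0.11,0,0,0,0],[0.035,-0.15,0,0,0,0],[0.038,-0.164,0,0,0,0],[0.038,-0.164,-0.03,0,0,0],[0.038,-0.164,-0.06,0,0,0],[0.038,-0.164,-0.085,0,0,0]]' -1
python3 -m handwheel '[[0,0,-0.004,0,0,0],[0,0,-0.008,0,0,0],[0,0,-0.011,0,0,0],[0,0,-0.014,0,0,0],[0,0,-0.016,0,0,0],[0,0,-0.016,0,0,0],[0,0,-0.016,0,0,0],[0,0,-0.016,0,0,0]]' -1
```

```text
time_s: 29.1
position: [0.6327, 0.0667, 0.2565]
tcp_rot: [[-0.574, 0.819, -0.006], [0.819, 0.574, -0.0], [0.003, -0.005, -1.0]]
force: [-0.4, 0.9, -2.7]
opening: 0.349
grasp_force: 30.0
time_s: 29.77
position: [0.6699, -0.0948, 0.1702]
tcp_rot: [[-0.573, 0.819, -0.006], [0.819, 0.573, 0.002], [0.005, -0.004, -1.0]]
force: [-1.2, 0.3, -2.8]
opening: 0.355
grasp_force: 30.0
time_s: 30.43
position: [0.6725, -0.0948, 0.1595]
tcp_rot: [[-0.575, 0.818, 0.002], [0.818, 0.575, -0.0], [-0.001, 0.001, -1.0]]
force: [0.4, -0.8, -2.2]
opening: 0.352
grasp_force: 30.0
```

```bash
python3 -m handwheel '[[0,0,-0.003,0,0,0],[0,0,-0.006,0,0,0],[0,0,-0.009,0,0,0],[0,0,-0.012,0,0,0],[0,0,-0.014,0,0,0],[0,0,-0.014,0,0,0],[0,0,-0.014,0,0,0],[0,0,-0.014,0,0,0]]' -1
```

```text
time_s: 31.1
position: [0.6719, -0.0948, 0.1444]
tcp_rot: [[-0.575, 0.818, -0.001], [0.818, 0.575, -0.0], [0.0, -0.001, -1.0]]
force: [-1.0, 0.1, -2.1]
opening: 0.352
grasp_force: 30.0
```

Free fit again. I'll push home in steps.

```bash
python3 -m handwheel '[[0,0,-0.003,0,0,0],[0,0,-0.006,0,0,0],[0,0,-0.009,0,0,0],[0,0,-0.012,0,0,0],[0,0,-0.015,0,0,0],[0,0,-0.018,0,0,0],[0,0,-0.02,0,0,0],[0,0,-0.021,0,0,0]]' -1
python3 -m handwheel '[[0,0,-0.001,0,0,0],[0,0,-0.002,0,0,0],[0,0,-0.003,0,0,0],[0,0,-0.003,0,0,0],[0,0,-0.003,0,0,0],[0,0,-0.003,0,0,0],[0,0,-0.003,0,0,0],[0,0,-0.003,0,0,0]]' -1
```

```text
time_s: 31.77
position: [0.6718, -0.0945, 0.1225]
tcp_rot: [[-0.574, 0.819, -0.001], [0.819, 0.574, 0.001], [0.001, -0.0, -1.0]]
force: [-0.5, -0.2, -2.0]
opening: 0.353
grasp_force: 30.0
time_s: 32.43
position: [0.6725, -0.0948, 0.1214]
tcp_rot: [[-0.574, 0.819, 0.001], [0.819, 0.574, -0.0], [-0.001, 0.001, -1.0]]
force: [-1.9, -0.5, 5.5]
opening: 0.35
grasp_force: 30.0
```

```bash
python3 -m handwheel '[[0,0,-0.001,0,0,0],[0,0,-0.001,0,0,0],[0,0,-0.001,0,0,0],[0,0,-0.001,0,0,0],[0,0,-0.001,0,0,0],[0,0,-0.001,0,0,0],[0,0,-0.001,0,0,0],[0,0,-0.001,0,0,0]]' -1
python3 -m handwheel '[[0,0,0.0015,0,0,0],[0,0,0.003,0,0,0],[0,0,0.0045,0,0,0],[0,0,0.006,0,0,0],[0,0,0.0075,0,0,0],[0,0,0.009,0,0,0],[0,0,0.01,0,0,0],[0,0,0.01,0,0,0]]' -1
```

```text
time_s: 33.1
position: [0.6728, -0.0949, 0.1213]
tcp_rot: [[-0.575, 0.818, 0.002], [0.818, 0.575, -0.001], [-0.002, 0.001, -1.0]]
force: [-1.4, -0.0, 8.7]
opening: 0.352
grasp_force: 29.9
time_s: 33.77
position: [0.6712, -0.0943, 0.1283]
tcp_rot: [[-0.574, 0.819, -0.003], [0.819, 0.574, 0.001], [0.002, -0.001, -1.0]]
force: [0.9, 0.5, -11.8]
opening: 0.352
grasp_force: 30.1
```

```bash
python3 -m handwheel '[[0,0,0.001,0,0,0],[0,0,0.002,0,0,0],[0,0,0.003,0,0,0],[0,0,0.0035,0,0,0],[0,0,0.0035,0,0,0],[0,0,0.0035,0,0,0],[0,0,0.0035,0,0,0],[0,0,0.0035,0,0,0]]' -1
```

```text
time_s: 34.43
position: [0.6715, -0.0946, 0.1326]
tcp_rot: [[-0.575, 0.818, -0.002], [0.818, 0.575, 0.0], [0.001, -0.001, -1.0]]
force: [-0.6, 1.8, -15.9]
opening: 0.354
grasp_force: 30.1
```

```bash
python3 -m handwheel '[[0,0,-0.002,0,0,0],[0,0,-0.004,0,0,0],[0,0,-0.006,0,0,0],[0,0,-0.008,0,0,0],[0,0,-0.01,0,0,0],[0,0,-0.0115,0,0,0],[0,0,-0.0115,0,0,0],[0,0,-0.0115,0,0,0]]' -1
python3 -m handwheel '[[0,0,0,0,0,0],[0,0,0,0,0,0],[0,0,0,0,0,0],[0,0,0,0,0,0],[0,0,0,0,0,0],[0,0,0,0,0,0],[0,0,0.04,0,0,0],[0,0,0.08,0,0,0]]' 1
python3 -m handwheel '[[-0.03,0,0.04,0,0,0],[-0.06,0,0.05,0,0,0],[-0.09,0,0.05,0,0,0],[-0.12,0.01,0.05,0,0,0],[-0.13,0.02,0.05,0,0,0],[-0.13,0.02,0.05,0,0,0],[-0.13,0.02,0.05,0,0,0],[-0.13,0.02,0.05,0,0,0]]' 1
python3 - <<'E'
from h import *
s,im,W=pins('w9')
for r in heads(W,im,.14,.165,60):print(r)
E
```

```text
time_s: 35.1
position: [0.6728, -0.0953, 0.1225]
tcp_rot: [[-0.575, 0.818, 0.002], [0.818, 0.575, -0.001], [-0.002, 0.001, -1.0]]
force: [-1.8, -0.8, -5.2]
opening: 0.353
grasp_force: 30.0
time_s: 35.77
position: [0.67, -0.0941, 0.1989]
tcp_rot: [[-0.574, 0.819, -0.008], [0.819, 0.574, 0.003], [0.007, -0.005, -1.0]]
force: [1.3, -0.1, 1.0]
opening: 0.874
grasp_force: 0.0
time_s: 36.43
position: [0.5437, -0.0754, 0.252]
tcp_rot: [[-0.575, 0.818, 0.003], [0.818, 0.575, -0.001], [-0.002, 0.001, -1.0]]
force: [0.3, -0.5, -0.5]
opening: 1.002
grasp_force: 0.0
sock [ 0.6718 -0.0947] [([0.694, -0.058], 48, [0.072, 0.0731], 'plate', 0.0615)]
sock [ 0.5978 -0.2183] [([0.576, -0.255], 18, [0.0693, 0.0718], 'plate', 0.0617)]
sock [ 0.5482 -0.0207] []
sock [ 0.4742 -0.1443] []
([366.0, 313.0], 81, [0.6629, -0.1043, 0.1528], [121.0, 143.0, 162.0])
([238.0, 345.0], 106, [0.5896, -0.2051, 0.1446], [107.0, 127.0, 145.0])
```

Pin A reads the same lift as B. Third post, at about (0.446,0.366).

```bash
python3 -m handwheel '[[-0.004,0.03,0,0,0,0],[-0.012,0.07,0,0,0,0],[-0.02,0.11,0,0,0,0],[-0.028,0.15,0,0,0,0],[-0.036,0.19,0,0,0,0],[-0.044,0.225,0,0,0,0],[-0.052,0.26,0,0,0,0],[-0.06,0.29,0,0,0,0]]' 1
python3 -m handwheel '[[-0.01,0.04,0,0,0,0],[-0.02,0.08,0,0,0,0],[-0.03,0.12,0,0,0,0],[-0.037,0.15,0,0,0,0],[-0.037,0.151,-0.007,0,0,0],[-0.037,0.151,-0.007,0,0,0],[-0.037,0.151,-0.007,0,0,0],[-0.037,0.151,-0.007,0,0,0]]'
python3 -c "
from h import *
look('w10')"
```

```text
time_s: 37.15
position: [0.483, 0.2176, 0.2514]
tcp_rot: [[-0.575, 0.818, 0.001], [0.818, 0.575, 0.001], [-0.0, 0.001, -1.0]]
force: [1.1, -0.5, -0.4]
opening: 0.998
grasp_force: 0.0
time_s: 37.82
position: [0.4459, 0.3653, 0.2442]
tcp_rot: [[-0.573, 0.819, -0.0], [0.819, 0.573, -0.001], [-0.0, -0.001, -1.0]]
force: [0.7, 0.6, -0.5]
opening: 0.999
grasp_force: 0.0
tcp [0.4459 0.3653 0.2442]
([307.0, 71.0], 1189, [0.4001, 0.4721, 0.1212], [3.0, 236.0, 246.0]) d [-0.0458  0.1068 -0.123 ]
([174.0, 158.0], 1102, [0.3499, 0.3528, 0.1212], [3.0, 226.0, 240.0]) d [-0.096  -0.0125 -0.123 ]
([276.0, 206.0], 1108, [0.4444, 0.3671, 0.1214], [211.0, 232.0, 237.0]) d [-0.0015  0.0018 -0.1228]
```

```bash
python3 -m handwheel '[[-0.0005,0.001,-0.03,0,0,0],[-0.0005,0.001,-0.07,0,0,0],[-0.0005,0.001,-0.105,0,0,0],[-0.0005,0.001,-0.13,0,0,0],[-0.0005,0.001,-0.145,0,0,0],[-0.0005,0.001,-0.154,0,0,0],[-0.0005,0.001,-0.154,0,0,0],[-0.0005,0.001,-0.154,0,0,0]]' 1
python3 -m handwheel '[[0,0,0,0,0,0],[0,0,0,0,0,0],[0,0,0,0,0,0],[0,0,0,0,0,0],[0,0,0,0,0,0],[0,0,0,0,0,0],[0,0,0,0,0,0],[0,0,0,0,0,0]]' -1
python3 -m handwheel '[[0,0,0,0,0,0],[0,0,0,0,0,0],[0,0,0,0,0,0],[0,0,0,0,0,0],[0,0,0,0,0,0],[0,0,0,0,0,0],[0,0,0,0,0,0],[0,0,0,0,0,0]]' -1
python3 -m handwheel '[[0,0,0.02,0,0,0],[0,0,0.06,0,0,0],[0,0,0.1,0,0,0],[0,0,0.13,0,0,0],[0,0,0.15,0,0,0],[0,0,0.17,0,0,0],[0,0,0.17,0,0,0],[0,0,0.17,0,0,0]]' -1
python3 -c "
from h import *
held()"
```

```text
time_s: 38.53
position: [0.4455, 0.3668, 0.091]
tcp_rot: [[-0.573, 0.819, 0.001], [0.819, 0.573, 0.0], [-0.0, 0.001, -1.0]]
force: [0.2, -0.1, 0.1]
opening: 0.998
grasp_force: 0.0
time_s: 39.2
position: [0.4445, 0.3673, 0.0906]
tcp_rot: [[-0.575, 0.818, 0.0], [0.818, 0.575, 0.0], [0.0, 0.0, -1.0]]
force: [-0.1, -0.5, 0.0]
opening: 0.474
grasp_force: 0.0
time_s: 39.87
position: [0.4447, 0.3673, 0.0905]
tcp_rot: [[-0.574, 0.819, 0.0], [0.819, 0.574, 0.0], [-0.0, 0.0, -1.0]]
force: [0.5, 0.7, -0.2]
opening: 0.35
grasp_force: 30.0
time_s: 40.53
position: [0.4444, 0.3672, 0.2607]
tcp_rot: [[-0.575, 0.818, 0.001], [0.818, 0.575, 0.0], [-0.0, 0.001, -1.0]]
force: [-0.2, -0.4, -3.4]
opening: 0.358
grasp_force: 30.0
held -0.04 2787 [-0.0095 -0.0266 -0.04  ] [ 0.0152  0.0239 -0.02  ]
held 0.05 941 [-0.0194 -0.0244  0.05  ] [0.0235 0.0234 0.0829]
```

```bash
python3 -m handwheel '[[0.005,-0.03,0,0,0,0],[0.01,-0.07,0,0,0,0],[0.015,-0.11,0,0,0,0],[0.02,-0.15,0,0,0,0],[0.025,-0.19,0,0,0,0],[0.03,-0.23,0,0,0,0],[0.03,-0.265,0,0,0,0],[0.03,-0.3,0,0,0,0]]' -1
python3 -m handwheel '[[0,-0.04,0,0,0,0],[0,-0.08,0,0,0,0],[0,-0.12,0,0,0,0],[0,-0.16,0,0,0,0],[0,-0.195,0,0,0,0],[0,-0.211,-0.02,0,0,0],[0,-0.211,-0.055,0,0,0],[0,-0.211,-0.085,0,0,0]]' -1
python3 -m handwheel '[[0,0,-0.004,0,0,0],[0,0,-0.008,0,0,0],[0,0,-0.011,0,0,0],[0,0,-0.014,0,0,0],[0,0,-0.016,0,0,0],[0,0,-0.016,0,0,0],[0,0,-0.016,0,0,0],[0,0,-0.016,0,0,0]]' -1
```

```text
time_s: 41.25
position: [0.4731, 0.0654, 0.2583]
tcp_rot: [[-0.574, 0.819, -0.005], [0.819, 0.574, 0.0], [0.003, -0.004, -1.0]]
force: [0.8, -0.2, -2.2]
opening: 0.355
grasp_force: 30.0
time_s: 41.92
position: [0.4736, -0.1451, 0.173]
tcp_rot: [[-0.572, 0.82, -0.002], [0.82, 0.572, 0.001], [0.002, -0.001, -1.0]]
force: [-0.3, -0.3, -3.3]
opening: 0.349
grasp_force: 30.0
time_s: 42.58
position: [0.475, -0.1438, 0.1603]
tcp_rot: [[-0.575, 0.818, 0.001], [0.818, 0.575, -0.001], [-0.002, 0.001, -1.0]]
force: [0.2, -1.2, -3.7]
opening: 0.353
grasp_force: 30.0
```

```bash
python3 -m handwheel '[[0,0,-0.003,0,0,0],[0,0,-0.006,0,0,0],[0,0,-0.009,0,0,0],[0,0,-0.012,0,0,0],[0,0,-0.014,0,0,0],[0,0,-0.014,0,0,0],[0,0,-0.014,0,0,0],[0,0,-0.014,0,0,0]]' -1
```

```text
time_s: 43.25
position: [0.4744, -0.1438, 0.1454]
tcp_rot: [[-0.575, 0.818, -0.0], [0.818, 0.575, 0.0], [0.0, -0.0, -1.0]]
force: [0.4, -1.0, -2.5]
opening: 0.354
grasp_force: 30.0
```

```bash
python3 -m handwheel '[[0,0,-0.003,0,0,0],[0,0,-0.006,0,0,0],[0,0,-0.009,0,0,0],[0,0,-0.012,0,0,0],[0,0,-0.015,0,0,0],[0,0,-0.018,0,0,0],[0,0,-0.02,0,0,0],[0,0,-0.021,0,0,0]]' -1
python3 -m handwheel '[[0,0,-0.001,0,0,0],[0,0,-0.002,0,0,0],[0,0,-0.003,0,0,0],[0,0,-0.004,0,0,0],[0,0,-0.004,0,0,0],[0,0,-0.004,0,0,0],[0,0,-0.004,0,0,0],[0,0,-0.004,0,0,0]]' -1
python3 -m handwheel '[[0,0,0.0015,0,0,0],[0,0,0.003,0,0,0],[0,0,0.0045,0,0,0],[0,0,0.006,0,0,0],[0,0,0.0075,0,0,0],[0,0,0.009,0,0,0],[0,0,0.01,0,0,0],[0,0,0.01,0,0,0]]' -1
```

```text
time_s: 43.92
position: [0.4745, -0.1436, 0.1239]
tcp_rot: [[-0.574, 0.819, -0.0], [0.819, 0.574, 0.0], [0.001, -0.0, -1.0]]
force: [0.2, -1.2, -3.3]
opening: 0.356
grasp_force: 30.0
time_s: 44.58
position: [0.4752, -0.1439, 0.1224]
tcp_rot: [[-0.575, 0.818, 0.002], [0.818, 0.575, -0.001], [-0.002, 0.001, -1.0]]
force: [-2.1, 1.0, 12.7]
opening: 0.351
grasp_force: 30.0
time_s: 45.25
position: [0.4737, -0.1431, 0.1299]
tcp_rot: [[-0.574, 0.819, -0.002], [0.819, 0.574, 0.001], [0.003, -0.001, -1.0]]
force: [-0.1, 1.5, -13.4]
opening: 0.356
grasp_force: 30.0
```

```bash
python3 -m handwheel '[[0,0,0.001,0,0,0],[0,0,0.002,0,0,0],[0,0,0.003,0,0,0],[0,0,0.003,0,0,0],[0,0,0.003,0,0,0],[0,0,0.003,0,0,0],[0,0,0.003,0,0,0],[0,0,0.003,0,0,0]]' -1
```

```text
time_s: 45.92
position: [0.4741, -0.1435, 0.1333]
tcp_rot: [[-0.575, 0.818, -0.001], [0.818, 0.575, 0.001], [0.001, -0.001, -1.0]]
force: [-2.1, 0.6, -15.2]
opening: 0.36
grasp_force: 30.0
```

```bash
python3 -m handwheel '[[0,0,-0.002,0,0,0],[0,0,-0.004,0,0,0],[0,0,-0.006,0,0,0],[0,0,-0.008,0,0,0],[0,0,-0.01,0,0,0],[0,0,-0.011,0,0,0],[0,0,-0.011,0,0,0],[0,0,-0.011,0,0,0]]' -1
python3 -m handwheel '[[0,0,0,0,0,0],[0,0,0,0,0,0],[0,0,0,0,0,0],[0,0,0,0,0,0],[0,0,0,0,0,0],[0,0,0,0,0,0],[0,0,0.04,0,0,0],[0,0,0.08,0,0,0]]' 1
python3 -m handwheel '[[0.01,-0.03,0.04,0,0,0],[0.02,-0.06,0.05,0,0,0],[0.02,-0.07,0.05,0,0,0],[0.02,-0.07,0.05,0,0,0],[0.02,-0.07,0.05,0,0,0],[0.02,-0.07,0.05,0,0,0],[0.02,-0.07,0.05,0,0,0],[0.02,-0.07,0.05,0,0,0]]' 1
python3 - <<'E'
from h import *
s,im,W=pins('w11')
for r in heads(W,im,.14,.165,60):print(r)
im2,d2=cams.capture('top');cv2.imwrite('pics/t11.png',im2)
for r in heads(cloud('top',d2),im2):print('T',r)
E
```

```text
time_s: 46.58
position: [0.4755, -0.1445, 0.1232]
tcp_rot: [[-0.575, 0.818, 0.002], [0.818, 0.575, -0.001], [-0.002, 0.001, -1.0]]
force: [-1.7, -0.3, -3.8]
opening: 0.353
grasp_force: 30.0
time_s: 47.25
position: [0.4729, -0.1428, 0.2006]
tcp_rot: [[-0.574, 0.819, -0.007], [0.819, 0.574, 0.004], [0.008, -0.004, -1.0]]
force: [0.4, -0.2, 0.1]
opening: 0.874
grasp_force: 0.0
time_s: 47.92
position: [0.4938, -0.2124, 0.2516]
tcp_rot: [[-0.575, 0.818, -0.002], [0.818, 0.575, 0.002], [0.003, -0.001, -1.0]]
force: [0.0, 0.2, -0.5]
opening: 1.003
grasp_force: 0.0
sock [ 0.6718 -0.0947] [([0.694, -0.058], 20, [0.0687, 0.0712], 'plate', 0.0614)]
sock [ 0.5978 -0.2183] [([0.576, -0.255], 53, [0.0719, 0.0732], 'plate', 0.0615)]
sock [ 0.5482 -0.0207] [([0.57, 0.016], 25, [0.0631, 0.0644], 'plate', 0.0613)]
sock [ 0.4742 -0.1443] []
([308.0, 128.0], 1439, [0.4728, -0.143, 0.1531], [136.0, 161.0, 183.0])
([501.0, 219.0], 815, [0.6656, -0.0947, 0.1526], [176.0, 202.0, 210.0])
T ([370.0, 98.0], 44, [0.8528, -0.2714, 0.1211], [20.0, 20.0, 21.0])
T ([414.0, 108.0], 21, [0.829, -0.3908, 0.1186], [27.0, 29.0, 30.0])
T ([314.0, 198.0], 95, [0.5723, -0.1191, 0.1184], [38.0, 41.0, 44.0])
T ([167.0, 255.0], 128, [0.4144, 0.2521, 0.1194], [219.0, 237.0, 234.0])
T ([80.0, 258.0], 134, [0.4015, 0.4698, 0.1193], [73.0, 217.0, 229.0])
T ([127.0, 280.0], 135, [0.3498, 0.3484, 0.1194], [76.0, 221.0, 232.0])
```

View pics/w11.png

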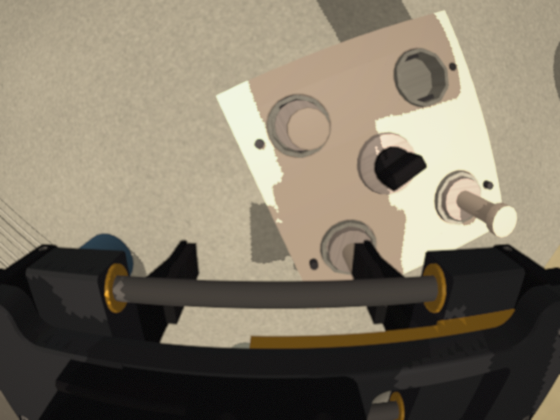

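Three posts are home, and the pin of D at (259,144) looks raised. The remaining post is still at (0.4145,0.254).

```bash
python3 -m handwheel '[[-0.004,0.03,0,0,0,0],[-0.01,0.07,0,0,0,0],[-0.016,0.11,0,0,0,0],[-0.022,0.15,0,0,0,0],[-0.028,0.19,0,0,0,0],[-0.034,0.23,0,0,0,0],[-0.04,0.27,0,0,0,0],[-0.046,0.3,0,0,0,0]]' 1
python3 -m handwheel '[[-0.008,0.04,0,0,0,0],[-0.016,0.08,0,0,0,0],[-0.024,0.12,0,0,0,0],[-0.032,0.155,0,0,0,0],[-0.033,0.167,-0.007,0,0,0],[-0.033,0.167,-0.007,0,0,0],[-0.033,0.167,-0.007,0,0,0],[-0.033,0.167,-0.007,0,0,0]]'
python3 -c "
from h import *
look('w12')"
```

```text
time_s: 48.68
position: [0.4473, 0.0892, 0.2526]
tcp_rot: [[-0.576, 0.818, -0.0], [0.818, 0.576, 0.001], [0.001, 0.0, -1.0]]
force: [0.2, 0.8, 0.4]
opening: 0.998
grasp_force: 0.0
time_s: 49.35
position: [0.4157, 0.2522, 0.2453]
tcp_rot: [[-0.574, 0.819, -0.001], [0.819, 0.574, -0.001], [-0.0, -0.001, -1.0]]
force: [0.3, -0.2, 0.5]
opening: 1.0
grasp_force: 0.0
tcp [0.4157 0.2522 0.2453]
([408.0, 6.0], 418, [0.4052, 0.4629, 0.1207], [4.0, 198.0, 218.0]) d [-0.0105  0.2107 -0.1246]
([279.0, 65.0], 1199, [0.3492, 0.3507, 0.1212], [4.0, 241.0, 249.0]) d [-0.0665  0.0985 -0.1241]
([275.0, 204.0], 1105, [0.4124, 0.2549, 0.1213], [221.0, 239.0, 243.0]) d [-0.0033  0.0027 -0.124 ]
```

```bash
python3 -m handwheel '[[-0.002,0.001,-0.03,0,0,0],[-0.002,0.001,-0.06,0,0,0],[-0.002,0.001,-0.08,0,0,0],[-0.002,0.001,-0.1,0,0,0],[-0.002,0.001,-0.1,0,0,0],[-0.002,0.001,-0.1,0,0,0],[-0.002,0.001,-0.1,0,0,0],[-0.002,0.001,-0.1,0,0,0]]' 1
```

```text
time_s: 50.07
position: [0.4148, 0.2541, 0.1469]
tcp_rot: [[-0.574, 0.819, 0.003], [0.819, 0.574, 0.001], [-0.001, 0.003, -1.0]]
force: [0.4, 1.2, -0.6]
opening: 1.0
grasp_force: 0.0
```

```bash
python3 -m handwheel '[[-0.001,0,-0.02,0,0,0],[-0.001,0,-0.04,0,0,0],[-0.001,0,-0.055,0,0,0],[-0.001,0,-0.055,0,0,0],[-0.001,0,-0.055,0,0,0],[-0.001,0,-0.055,0,0,0],[-0.001,0,-0.055,0,0,0],[-0.001,0,-0.055,0,0,0]]' 1
python3 -m handwheel '[[0,0,0,0,0,0],[0,0,0,0,0,0],[0,0,0,0,0,0],[0,0,0,0,0,0],[0,0,0,0,0,0],[0,0,0,0,0,0],[0,0,0,0,0,0],[0,0,0,0,0,0]]' -1
python3 -m handwheel '[[0,0,0,0,0,0],[0,0,0,0,0,0],[0,0,0,0,0,0],[0,0,0,0,0,0],[0,0,0,0,0,0],[0,0,0,0,0,0],[0,0,0,0,0,0],[0,0,0,0,0,0]]' -1
python3 -m handwheel '[[0,0,0.02,0,0,0],[0,0,0.06,0,0,0],[0,0,0.1,0,0,0],[0,0,0.13,0,0,0],[0,0,0.15,0,0,0],[0,0,0.17,0,0,0],[0,0,0.17,0,0,0],[0,0,0.17,0,0,0]]' -1
python3 -c "
from h import *
held()"
```

```text
time_s: 50.73
position: [0.4133, 0.2545, 0.0917]
tcp_rot: [[-0.575, 0.818, 0.002], [0.818, 0.575, 0.001], [-0.001, 0.002, -1.0]]
force: [-0.0, -0.4, -0.3]
opening: 0.999
grasp_force: 0.0
time_s: 51.4
position: [0.4125, 0.2542, 0.0905]
tcp_rot: [[-0.575, 0.818, -0.0], [0.818, 0.575, -0.0], [0.0, -0.0, -1.0]]
force: [-0.6, 0.8, -0.1]
opening: 0.477
grasp_force: 0.0
time_s: 52.07
position: [0.4127, 0.2543, 0.0906]
tcp_rot: [[-0.575, 0.818, 0.0], [0.818, 0.575, 0.0], [-0.0, 0.0, -1.0]]
force: [-0.3, 0.6, 0.0]
opening: 0.352
grasp_force: 30.0
time_s: 52.73
position: [0.4124, 0.2542, 0.2607]
tcp_rot: [[-0.575, 0.818, 0.001], [0.818, 0.575, 0.0], [-0.0, 0.001, -1.0]]
force: [-1.6, 0.1, -2.6]
opening: 0.351
grasp_force: 30.0
held -0.04 2809 [-0.0099 -0.024  -0.04  ] [ 0.0161  0.0249 -0.02  ]
held 0.05 926 [-0.0178 -0.0244  0.05  ] [0.0242 0.0241 0.0828]
```

```bash
python3 -m handwheel '[[0.015,-0.03,0,0,0,0],[0.03,-0.06,0,0,0,0],[0.045,-0.09,0,0,0,0],[0.06,-0.12,0,0,0,0],[0.075,-0.15,0,0,0,0],[0.09,-0.18,0,0,0,0],[0.105,-0.21,0,0,0,0],[0.12,-0.24,0,0,0,0]]' -1
python3 -m handwheel '[[0.01,-0.02,0,0,0,0],[0.016,-0.035,0,0,0,0],[0.016,-0.035,-0.03,0,0,0],[0.016,-0.035,-0.06,0,0,0],[0.016,-0.035,-0.085,0,0,0],[0.016,-0.035,-0.09,0,0,0],[0.016,-0.035,-0.095,0,0,0],[0.016,-0.035,-0.101,0,0,0]]' -1
python3 -m handwheel '[[0,0,0,0,0,0],[0,0,0,0,0,0],[0,0,-0.003,0,0,0],[0,0,-0.006,0,0,0],[0,0,-0.008,0,0,0],[0,0,-0.01,0,0,0],[0,0,-0.01,0,0,0],[0,0,-0.01,0,0,0]]' -1
```

```text
time_s: 53.45
position: [0.5315, 0.0129, 0.2577]
tcp_rot: [[-0.574, 0.819, -0.006], [0.819, 0.574, 0.001], [0.004, -0.004, -1.0]]
force: [0.4, 0.2, -2.1]
opening: 0.349
grasp_force: 30.0
time_s: 54.12
position: [0.5488, -0.0205, 0.1593]
tcp_rot: [[-0.575, 0.818, 0.0], [0.818, 0.575, 0.0], [-0.0, 0.0, -1.0]]
force: [0.7, -0.2, -2.5]
opening: 0.353
grasp_force: 30.0
time_s: 54.78
position: [0.5515, -0.0228, 0.1527]
tcp_rot: [[-0.575, 0.818, 0.008], [0.818, 0.575, -0.004], [-0.008, 0.004, -1.0]]
force: [-0.9, -4.4, 12.0]
opening: 0.349
grasp_force: 30.0
```

Contact at the mouth (12 N). I'll back off slightly and check the alignment.

```bash
python3 -m handwheel '[[0,0,0.003,0,0,0],[0,0,0.006,0,0,0],[0,0,0.008,0,0,0],[0,0,0.008,0,0,0],[0,0,0.008,0,0,0],[0,0,0.008,0,0,0],[0,0,0.008,0,0,0],[0,0,0.008,0,0,0]]' -1
python3 - <<'E'
from h import *
held()
im,d=cams.capture('wrist');im2,_=cams.capture('scene')
cv2.imwrite('pics/c13.png',np.hstack([cv2.resize(im[130:290,180:380],(500,400),interpolation=3),cv2.resize(im2[150:250,220:320],(300,400),interpolation=3)]))
E
```

```text
time_s: 55.45
position: [0.5484, -0.0206, 0.1572]
tcp_rot: [[-0.575, 0.818, -0.001], [0.818, 0.575, 0.0], [0.001, -0.0, -1.0]]
force: [-0.6, -0.4, -1.9]
opening: 0.352
grasp_force: 30.0
held -0.04 2836 [-0.0099 -0.0274 -0.0399] [ 0.0163  0.024  -0.02  ]
held 0.05 1310 [-0.0154 -0.0315  0.05  ] [0.0321 0.0296 0.09  ]
```

View pics/c13.png

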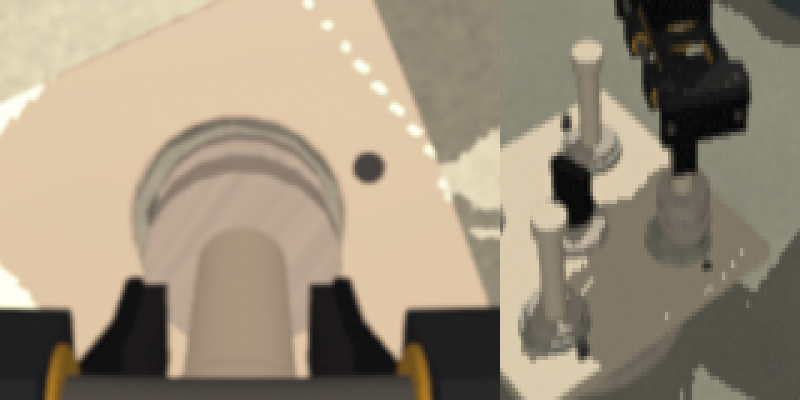

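The post sits about 1.5 mm too far right (+tool y) in the sleeve at crop (239,200). I'll shift it (-1,-2) mm and try again gently.

```bash
python3 -m handwheel '[[-0.001,-0.002,0,0,0,0],[-0.001,-0.002,-0.002,0,0,0],[-0.001,-0.002,-0.004,0,0,0],[-0.001,-0.002,-0.006,0,0,0],[-0.001,-0.002,-0.008,0,0,0],[-0.001,-0.002,-0.009,0,0,0],[-0.001,-0.002,-0.009,0,0,0],[-0.001,-0.002,-0.009,0,0,0]]' -1
```

```text
time_s: 56.27
position: [0.5477, -0.0228, 0.1484]
tcp_rot: [[-0.575, 0.819, 0.0], [0.819, 0.575, -0.0], [-0.0, 0.0, -1.0]]
force: [0.7, -0.7, -2.9]
opening: 0.354
grasp_force: 30.0
```

It's in freely now. Continuing home.

```bash
python3 -m handwheel '[[0,0,-0.002,0,0,0],[0,0,-0.004,0,0,0],[0,0,-0.006,0,0,0],[0,0,-0.008,0,0,0],[0,0,-0.01,0,0,0],[0,0,-0.01,0,0,0],[0,0,-0.01,0,0,0],[0,0,-0.01,0,0,0]]' -1
python3 -m handwheel '[[0,0,-0.003,0,0,0],[0,0,-0.006,0,0,0],[0,0,-0.009,0,0,0],[0,0,-0.012,0,0,0],[0,0,-0.014,0,0,0],[0,0,-0.015,0,0,0],[0,0,-0.015,0,0,0],[0,0,-0.015,0,0,0]]' -1
```

```text
time_s: 56.93
position: [0.5503, -0.0246, 0.1412]
tcp_rot: [[-0.575, 0.818, 0.007], [0.818, 0.575, -0.004], [-0.007, 0.003, -1.0]]
force: [0.4, -3.6, 11.8]
opening: 0.355
grasp_force: 30.0
time_s: 57.6
position: [0.5624, -0.0283, 0.1325]
tcp_rot: [[-0.574, 0.818, 0.036], [0.818, 0.575, -0.011], [-0.03, 0.023, -0.999]]
force: [9.9, -8.2, 29.8]
opening: 0.344
grasp_force: 29.3
```

Jammed and tilting. Backing off to unload it.

```bash
python3 -m handwheel '[[0,0,0.006,0,0,0],[0,0,0.012,0,0,0],[0,0,0.018,0,0,0],[0,0,0.022,0,0,0],[0,0,0.022,0,0,0],[0,0,0.022,0,0,0],[0,0,0.022,0,0,0],[0,0,0.022,0,0,0]]' -1
python3 - <<'E'
from h import *
held()
im,d=cams.capture('wrist');im2,_=cams.capture('scene')
cv2.imwrite('pics/c14.png',np.hstack([cv2.resize(im[130:290,180:380],(500,400),interpolation=3),cv2.resize(im2[150:250,220:320],(300,400),interpolation=3)]))
E
```

```text
time_s: 58.27
position: [0.5487, -0.0226, 0.1456]
tcp_rot: [[-0.574, 0.819, 0.003], [0.819, 0.574, 0.0], [-0.001, 0.002, -1.0]]
force: [4.5, 2.4, -0.2]
opening: 0.354
grasp_force: 29.9
held -0.04 2739 [-0.0102 -0.0275 -0.04  ] [ 0.0149  0.0239 -0.0201]
held 0.05 3715 [-0.0359 -0.04    0.05  ] [0.0399 0.04   0.0899]
```

View pics/c14.png

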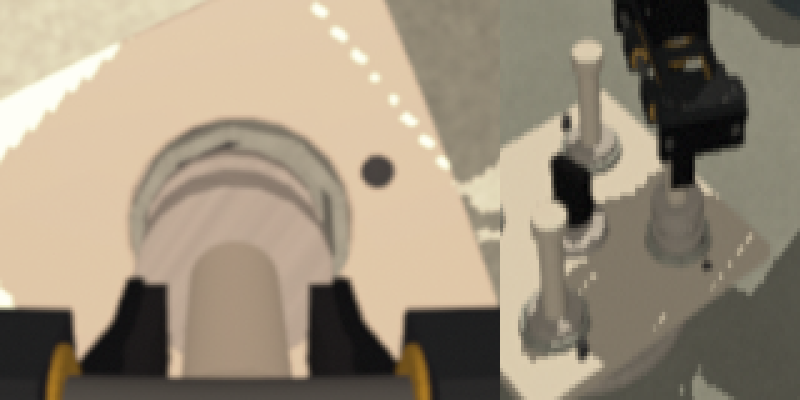

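Foot is about 10 mm inside the mouth but slightly cocked in the grip. I'll go back to the geometric socket centre, let go so the sleeve centres the post, and regrip.

```bash
python3 -m handwheel '[[0,0.001,0,0,0,0],[0,0.001,0,0,0,0],[0,0.001,0,0,0,0],[0,0.001,0,0,0,0],[0,0.001,0,0,0,0],[0,0.001,0,0,0,0],[0,0.001,0,0,0,0],[0,0.001,0,0,0,0]]' -1
python3 -m handwheel '[[0,0,0,0,0,0],[0,0,0,0,0,0],[0,0,0,0,0,0],[0,0,0,0,0,0],[0,0,0,0,0,0],[0,0,0,0,0,0],[0,0,0,0,0,0],[0,0,0,0,0,0]]' 0.2
python3 - <<'E'
from h import *
s=bot.read_state();im,d=cams.capture('wrist');W=wcloud(d,s)
for r in heads(W,im,.14,.19,100):print(r)
L=(W-s['position'])@np.array(s['tcp_rot'])
m=(np.hypot(L[...,0],L[...,1])<.035)&(d>0)&(W[...,2]>.15)&(im.max(-1)>100)
q=W[m];print(np.percentile(q[:,2],[5,50,95]),'TCP',s['position'],'x max',L[m].max(0),L[m].min(0))
cv2.imwrite('pics/w15.png',im)
E
```

```text
time_s: 59.08
position: [0.5484, -0.0216, 0.1454]
tcp_rot: [[-0.574, 0.819, 0.002], [0.819, 0.574, 0.0], [-0.001, 0.001, -1.0]]
force: [5.0, 1.6, 0.3]
opening: 0.354
grasp_force: 29.9
time_s: 59.75
position: [0.5474, -0.0218, 0.1455]
tcp_rot: [[-0.575, 0.818, -0.0], [0.818, 0.575, -0.0], [0.0, -0.0, -1.0]]
force: [-0.4, -0.2, 1.1]
opening: 0.6
grasp_force: 0.0
([207.0, 269.0], 717, [0.5146, -0.031, 0.1529], [29.0, 31.0, 33.0])
([343.0, 269.0], 717, [0.5654, 0.0046, 0.1529], [27.0, 28.0, 31.0])
([270.0, 273.0], 623, [0.5389, -0.016, 0.1484], [120.0, 141.0, 161.0])
([202.0, 318.0], 622, [0.5228, -0.0398, 0.1735], [29.0, 31.0, 34.0])
([347.0, 318.0], 627, [0.5707, -0.006, 0.174], [28.0, 30.0, 33.0])
([268.0, 321.0], 1733, [0.5477, -0.0292, 0.1693], [163.0, 193.0, 219.0])
[0.16216902 0.21719671 0.22200766] TCP [ 0.54744547 -0.02177719  0.14554096] x max [ 0.03483074  0.0298433  -0.01016965] [-0.01467335 -0.032109   -0.07993595]
```

View pics/w15.png

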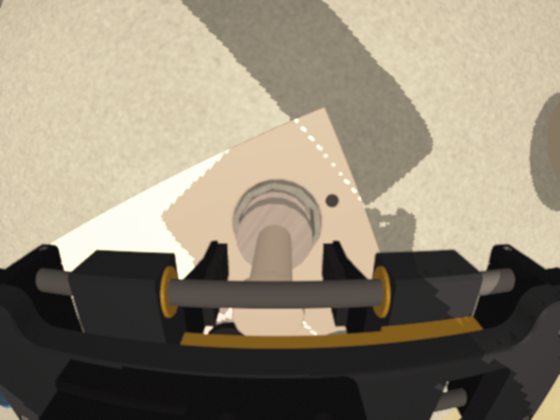

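The post stands in the socket on its catches at (275,230) and may lean a little. I'll raise the open gripper and measure head against foot.

```bash
python3 -m handwheel '[[0,0,0,0,0,0],[0,0,0,0,0,0],[0,0,0.02,0,0,0],[0,0,0.05,0,0,0],[0,0,0.08,0,0,0],[0,0,0.11,0,0,0],[0,0,0.13,0,0,0],[0,0,0.13,0,0,0]]' 1
cat > lean.py <<'E'
from h import *
s=bot.read_state();im,d=cams.capture('wrist');W=wcloud(d,s)
print('tcp',s['position'])
m=(np.hypot(W[...,0]-.548,W[...,1]+.021)<.04)&(d>0)&(W[...,2]<.2)
z=W[...,2][m&(W[...,2]>.13)];zt=np.percentile(z,95);print('head top z',zt,len(z))
q=W[m&(np.abs(W[...,2]-zt)<.004)];print('head top',q.mean(0).round(4),cv2.minEnclosingCircle((q[:,:2]*1000).astype(np.float32)))
for lo,hi in[(.1,.125),(.085,.1),(.07,.09)]:
  q=(W[m&(W[...,2]>lo)&(W[...,2]<hi)]-s['position'])@np.array(s['tcp_rot']);print(lo,len(q),q.min(0).round(4),q.max(0).round(4),q.mean(0).round(4)) if len(q) else 0
for r in heads(W,im,.14,.165,80):print(r)
E
python3 lean.py
```

```text
time_s: 60.47
position: [0.5503, -0.0223, 0.2805]
tcp_rot: [[-0.575, 0.818, 0.01], [0.818, 0.575, -0.002], [-0.008, 0.007, -1.0]]
force: [0.3, 0.0, 0.8]
opening: 0.993
grasp_force: 0.0
tcp [ 0.55026517 -0.02228674  0.28049207]
head top z 0.17066812246204413 1267
head top [ 0.5454 -0.0267  0.1694] ((545.8082885742188, -27.580406188964844), 15.750861167907715)
0.1 147 [ 0.0012 -0.0166  0.1554] [0.0133 0.0049 0.18  ] [ 0.01   -0.0047  0.1673]
0.085 1071 [-0.0151 -0.0304  0.1805] [0.0277 0.0186 0.1952] [ 0.0105 -0.0047  0.1903]
0.07 590 [-0.0151 -0.0304  0.1902] [0.0284 0.0186 0.2048] [ 0.0097 -0.0088  0.1922]
([269.0, 196.0], 94, [0.5388, -0.0147, 0.1612], [101.0, 119.0, 136.0])
([141.0, 258.0], 797, [0.4744, -0.1378, 0.153], [183.0, 209.0, 215.0])
([331.0, 321.0], 703, [0.6666, -0.0899, 0.1528], [130.0, 154.0, 173.0])
```

```bash
python3 -m handwheel '[[0,0,-0.04,0,0,0],[0,0,-0.05,0,0,0],[0,0,-0.05,0,0,0],[0,0,-0.05,0,0,0],[0,0,-0.05,0,0,0],[0,0,-0.05,0,0,0],[0,0,-0.05,0,0,0],[0,0,-0.05,0,0,0]]' 1
python3 lean.py
```

```text
time_s: 61.18
position: [0.5481, -0.0218, 0.2264]
tcp_rot: [[-0.575, 0.818, 0.002], [0.818, 0.575, -0.0], [-0.001, 0.001, -1.0]]
force: [0.1, 0.1, -0.2]
opening: 1.002
grasp_force: 0.0
tcp [ 0.54805238 -0.02184444  0.22636093]
head top z 0.170408080555484 1990
head top [ 0.5454 -0.0263  0.1692] ((545.7097778320312, -26.93181800842285), 15.868653297424316)
0.1 245 [ 0.0007 -0.0145  0.1014] [0.0103 0.0073 0.1262] [ 0.0075 -0.0026  0.1132]
0.085 1528 [-0.0185 -0.0277  0.1264] [0.0249 0.0219 0.1413] [ 0.007  -0.0021  0.1363]
0.07 884 [-0.0185 -0.0277  0.1363] [0.0252 0.0219 0.1505] [ 0.0059 -0.0062  0.1382]
([271.0, 220.0], 202, [0.539, -0.0157, 0.1605], [100.0, 118.0, 135.0])
```

The head leans about 5 mm, and the foot indicates the socket centre is nearer (0.5466,-0.0228), which agrees with the top view. I'll grip the head, right the post and push.

```bash
python3 -m handwheel '[[-0.002,-0.005,-0.02,0,0,0],[-0.002,-0.005,-0.05,0,0,0],[-0.002,-0.005,-0.075,0,0,0],[-0.002,-0.005,-0.086,0,0,0],[-0.002,-0.005,-0.086,0,0,0],[-0.002,-0.005,-0.086,0,0,0],[-0.002,-0.005,-0.086,0,0,0],[-0.002,-0.005,-0.086,0,0,0]]' -0.1
python3 -m handwheel '[[0,0,0,0,0,0],[0,0,0,0,0,0],[0,0,0,0,0,0],[0,0,0,0,0,0],[0,0,0,0,0,0],[0,0,0,0,0,0],[0,0,0,0,0,0],[0,0,0,0,0,0]]' -1
python3 -m handwheel '[[0,0.001,0,0,0,0],[0,0.002,0,0,0,0],[0,0.003,0,0,0,0],[0,0.004,0,0,0,0],[0,0.004,0,0,0,0],[0,0.004,0,0,0,0],[0,0.004,0,0,0,0],[0,0.004,0,0,0,0]]' -1
```

```text
time_s: 61.9
position: [0.5466, -0.027, 0.1409]
tcp_rot: [[-0.575, 0.818, 0.003], [0.818, 0.575, -0.001], [-0.002, 0.002, -1.0]]
force: [0.1, 1.2, 0.1]
opening: 0.494
grasp_force: 0.0
time_s: 62.57
position: [0.546, -0.0268, 0.1399]
tcp_rot: [[-0.575, 0.818, 0.001], [0.818, 0.575, -0.0], [-0.001, 0.001, -1.0]]
force: [0.4, -1.1, 4.6]
opening: 0.353
grasp_force: 29.9
time_s: 63.23
position: [0.5452, -0.0228, 0.1393]
tcp_rot: [[-0.575, 0.818, -0.001], [0.818, 0.575, -0.0], [0.001, -0.001, -1.0]]
force: [-1.8, -3.1, 1.9]
opening: 0.357
grasp_force: 29.8
```

```bash
python3 -m handwheel '[[0,-0.001,0,0,0,0],[0,-0.001,-0.001,0,0,0],[0,-0.001,-0.002,0,0,0],[0,-0.001,-0.003,0,0,0],[0,-0.001,-0.004,0,0,0],[0,-0.001,-0.005,0,0,0],[0,-0.001,-0.005,0,0,0],[0,-0.001,-0.005,0,0,0]]' -1
```

```text
time_s: 63.9
position: [0.5455, -0.0235, 0.1342]
tcp_rot: [[-0.574, 0.819, -0.0], [0.819, 0.574, 0.0], [0.001, 0.0, -1.0]]
force: [-0.5, -0.1, -2.0]
opening: 0.352
grasp_force: 30.0
```

It's sliding freely, with no lateral force. Now home.

```bash
python3 -m handwheel '[[0,0,-0.002,0,0,0],[0,0,-0.004,0,0,0],[0,0,-0.006,0,0,0],[0,0,-0.008,0,0,0],[0,0,-0.01,0,0,0],[0,0,-0.011,0,0,0],[0,0,-0.011,0,0,0],[0,0,-0.011,0,0,0]]' -1
```

```text
time_s: 64.57
position: [0.5466, -0.024, 0.1248]
tcp_rot: [[-0.575, 0.818, 0.003], [0.818, 0.575, -0.001], [-0.002, 0.002, -1.0]]
force: [-0.6, 0.9, 7.8]
opening: 0.358
grasp_force: 29.8
```

```bash
python3 -m handwheel '[[0,0,-0.001,0,0,0],[0,0,-0.002,0,0,0],[0,0,-0.002,0,0,0],[0,0,-0.002,0,0,0],[0,0,-0.002,0,0,0],[0,0,-0.002,0,0,0],[0,0,-0.002,0,0,0],[0,0,-0.002,0,0,0]]' -1
```

```text
time_s: 65.23
position: [0.5478, -0.024, 0.1244]
tcp_rot: [[-0.575, 0.818, 0.006], [0.818, 0.575, -0.001], [-0.004, 0.004, -1.0]]
force: [-0.9, 1.3, 15.7]
opening: 0.356
grasp_force: 29.8
```

A hard stop at 0.1245. I'll tug to test the latch.

```bash
python3 -m handwheel '[[0,0,0.0015,0,0,0],[0,0,0.003,0,0,0],[0,0,0.0045,0,0,0],[0,0,0.006,0,0,0],[0,0,0.0075,0,0,0],[0,0,0.009,0,0,0],[0,0,0.009,0,0,0],[0,0,0.009,0,0,0]]' -1
python3 -c "
from h import *
pins('w16')"
```

```text
time_s: 65.9
position: [0.5448, -0.0233, 0.1297]
tcp_rot: [[-0.574, 0.819, -0.002], [0.819, 0.574, 0.001], [0.002, -0.001, -1.0]]
force: [2.2, 2.4, -10.9]
opening: 0.356
grasp_force: 30.2
sock [ 0.6718 -0.0947] []
sock [ 0.5978 -0.2183] []
sock [ 0.5482 -0.0207] [([0.57, 0.016], 110, [0.067, 0.0679], 'plate', 0.2111)]
sock [ 0.4742 -0.1443] [([0.452, -0.181], 41, [0.0677, 0.0707], 'plate', 0.0625)]
```

Latched, with the pin at about 4 mm. Raise 5 mm more.

```bash
python3 -m handwheel '[[0,0,0.001,0,0,0],[0,0,0.002,0,0,0],[0,0,0.003,0,0,0],[0,0,0.004,0,0,0],[0,0,0.0045,0,0,0],[0,0,0.0045,0,0,0],[0,0,0.0045,0,0,0],[0,0,0.0045,0,0,0]]' -1
python3 -c "
from h import *
pins('w17')"
```

```text
time_s: 66.62
position: [0.545, -0.0236, 0.1347]
tcp_rot: [[-0.574, 0.819, -0.001], [0.819, 0.574, 0.0], [0.001, -0.001, -1.0]]
force: [0.3, 5.1, -16.2]
opening: 0.353
grasp_force: 30.2
sock [ 0.6718 -0.0947] []
sock [ 0.5978 -0.2183] []
sock [ 0.5482 -0.0207] [([0.57, 0.016], 132, [0.0718, 0.0728], 'plate', 0.2162)]
sock [ 0.4742 -0.1443] [([0.452, -0.181], 40, [0.0677, 0.0706], 'plate', 0.0639)]
```

```bash
python3 -m handwheel '[[0,0,-0.002,0,0,0],[0,0,-0.004,0,0,0],[0,0,-0.006,0,0,0],[0,0,-0.008,0,0,0],[0,0,-0.01,0,0,0],[0,0,-0.011,0,0,0],[0,0,-0.011,0,0,0],[0,0,-0.011,0,0,0]]' -1
python3 -m handwheel '[[0,0,0,0,0,0],[0,0,0,0,0,0],[0,0,0,0,0,0],[0,0,0,0,0,0],[0,0,0,0,0,0],[0,0,0,0,0,0],[0,0,0.04,0,0,0],[0,0,0.08,0,0,0]]' 1
python3 -m handwheel '[[0,-0.03,0.04,0,0,0],[0,-0.07,0.08,0,0,0],[0,-0.11,0.1,0,0,0],[-0.03,-0.15,0.1,0,0,0],[-0.06,-0.19,0.1,0,0,0],[-0.09,-0.22,0.1,0,0,0],[-0.09,-0.22,0.1,0,0,0],[-0.09,-0.22,0.1,0,0,0]]' 1
python3 - <<'E'
from h import *
s,im,W=pins('w18')
for r in heads(W,im,.14,.165,60):print(r)
print(W[...,2][(np.hypot(W[...,0]-.452,W[...,1]+.181)<.012)&(im.max(-1)<110)])
im2,d2=cams.capture('scene')
S=cloud('scene',d2)
for r in heads(S,im2,.14,.165,20):
    if r[2][0]>.3:print('S',r)
cv2.imwrite('pics/c18.png',np.hstack([cv2.resize(im,(400,400)),cv2.resize(im2[140:290,170:320],(400,400),interpolation=3)]))
E
```

```text
time_s: 67.33
position: [0.5463, -0.0242, 0.125]
tcp_rot: [[-0.575, 0.818, 0.002], [0.818, 0.575, -0.001], [-0.002, 0.001, -1.0]]
force: [-0.9, 0.7, -2.8]
opening: 0.35
grasp_force: 30.0
time_s: 68.0
position: [0.5435, -0.0234, 0.2019]
tcp_rot: [[-0.574, 0.819, -0.008], [0.819, 0.574, 0.002], [0.007, -0.006, -1.0]]
force: [2.3, -0.6, 1.2]
opening: 0.877
grasp_force: 0.0
time_s: 68.67
position: [0.4522, -0.2484, 0.3044]
tcp_rot: [[-0.57, 0.822, -0.002], [0.822, 0.57, -0.003], [-0.001, -0.003, -1.0]]
force: [0.5, -0.1, 0.1]
opening: 0.999
grasp_force: 0.0
sock [ 0.6718 -0.0947] [([0.694, -0.058], 16, [0.069, 0.0719], 'plate', 0.0617)]
sock [ 0.5978 -0.2183] [([0.576, -0.255], 36, [0.0717, 0.0733], 'plate', 0.0616)]
sock [ 0.5482 -0.0207] []
sock [ 0.4742 -0.1443] [([0.452, -0.181], 32, [0.0721, 0.073], 'plate', 0.0615)]
([479.0, 73.0], 729, [0.543, -0.0233, 0.1526], [176.0, 203.0, 209.0])
([361.0, 120.0], 953, [0.4719, -0.1437, 0.1531], [132.0, 156.0, 178.0])
([510.0, 198.0], 555, [0.6656, -0.0951, 0.1525], [174.0, 201.0, 208.0])
([406.0, 252.0], 729, [0.5937, -0.2175, 0.1528], [147.0,
[... 227 characters left out ...]
3 0.07125804 0.07289738 0.07226751 0.06827463 0.07097999
 0.07277207 0.0738983  0.07225108 0.07144295 0.07281772 0.07406275
 0.07198172 0.07309817 0.0720194  0.07245414 0.07177695 0.0721941
 0.07299624 0.07147259 0.07197516 0.07186769 0.07004966 0.07132036
 0.07256491 0.07214746 0.07219414 0.07227141 0.0713407  0.07236919
 0.07238424]
S ([248.0, 164.0], 71, [0.4819, -0.1389, 0.1492], [101.0, 117.0, 126.0])
S ([206.0, 182.0], 87, [0.6057, -0.2126, 0.1493], [115.0, 134.0, 144.0])
S ([279.0, 185.0], 85, [0.5547, -0.0158, 0.1497], [141.0, 163.0, 176.0])
S ([236.0, 206.0], 109, [0.6794, -0.0887, 0.1496], [140.0, 163.0, 176.0])
S ([111.0, 229.0], 352, [0.8554, -0.3306, 0.1483], [31.0, 37.0, 42.0])
```

View pics/c18.png

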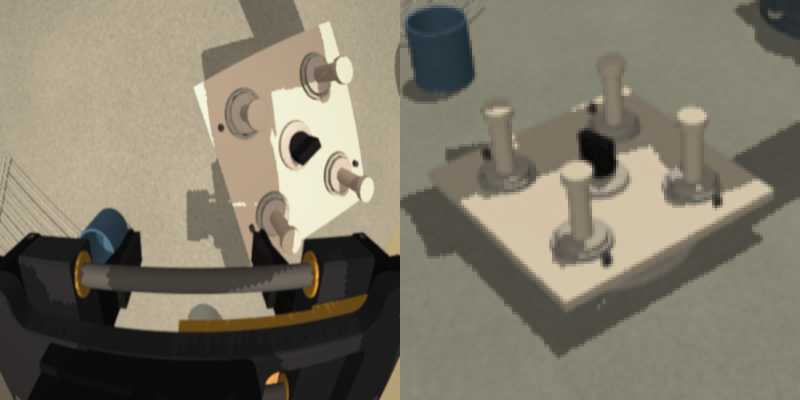

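All four posts stand upright at the same height (tops at about 0.153). Each of the four tell-tale pins reads about 9 mm up, the knob is still locked, and the robot is clear. I'm handing it in.

```bash
python3 -c "
from rig import bot
print(bot.hand_in())"
```

```text
the job is handed in; nothing more can be done
None
```

The plate is locked and all four white posts are latched upright in their own sockets, each tugged to a tell-tale reading of about 9 mm; the job is handed in, though the hand-in returned no verdict.

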